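# Hang the slide carrier on the drip rail and close its dish

## Task

Lift the slide carrier out of the open staining dish, hook it over the rail of the drip stand near the empty end, and slide it gently along the rail, without unhooking it, until it is in line with the paper tape flag and hangs there freely and square to the rail. Then close the dish with its lid, fully seated. Do not bump the carrier already hanging or push the dish and the other things on the bench about.

Things in the scene. Friction and masses are not known exactly. Their poses are not given: they have to be found in the camera images.
- carrier: slide carrier to be hung, stands in the open dish: steel rack 84 (x) x 48 (y) x 32 mm high with 8 glass slides, 0.16 to 0.26 kg, its weight central. Origin: centre of its underside, z up. A wire bail (bar along x) spans the rack, top 58 mm above the origin. From it rises a hook 12 mm wide in y: see carrier_seat
- carrier_seat (a point): where the rail's axis lies when seated in the carrier's hook: 105 mm above the carrier's origin, same axes. The hook's stem stands at x -13 to -9 mm, from the bail up; over this point is the crown, then a nose at x +9 to +13 mm comes down to 14 mm below this point. The rail enters level from the +x side through the 33 mm high gap between bail and nose tip; then the carrier is lowered
- carrier_grip (a point): point in the carrier's black plastic finger grip to take it by (tool centre), 140 mm above the carrier's origin, same axes. The grip is an upright bar 16 (x) x 13 (y) mm on top of the crown, from 116 to 152 mm above the origin
- hung_carrier: a like carrier (6 slides) that already hangs near the stand's +y end of the rail, same sizes and axes; origin at the centre of its underside; to be left alone
- drip_stand: fixed drip stand: white tray 132 (x) x 460 (y) x 14 mm, a steel wire frame at each end (y = -212 and +212 mm, 10 mm thick), between them the rail over x = 0 and a thin tie bar at x = +56 mm, 100 mm high. Origin under the centre of the tray, x away from the robot, y along the rail. The end at negative y is the empty one
- rail_mid (a point): middle of the rail, on its axis, 150 mm above the bench: round steel bar 12 mm thick, level, running along this point's y axis from -206 to +206 mm clear between the end frames; axes as the drip stand
- flag: paper tape flag, the mark: white, 20 mm wide, folded round the drip stand's tie bar, its 28 mm tail drooping away from the robot, not solid. Origin on the tie bar's axis in the middle of the flag's width, axes as the drip stand. The carrier is in line when carrier_seat has y = 0 in these axes. It lies 0 to 70 mm to +y of the rail's middle, at least 88 mm from the hung carrier's middle
- dish: open grey staining dish, 108 (x) x 72 (y) x 58 mm high, walls and floor 5 mm, inside 98 x 62 mm, about 0.7 kg, loose on the bench; origin at the centre of its underside. At the start the carrier stands in it, its axes within 3 degrees of the dish's
- dish_rim (a point): centre of the dish's mouth, 58 mm above its origin
- lid: loose grey lid of the open dish, lying right way up on the bench, 0.1 to 0.17 kg: plate 112 (x) x 76 (y) x 5 mm, under it a plug 92 x 56 x 6 mm that drops into the dish's mouth with 3 mm to spare all round. Origin: centre of the plug's underside; seated, it is 52 mm above the dish's origin, x axes parallel (either way round fits)
- lid_handle (a point): point in the lid's bar handle to take it by (tool centre), 34 mm above the lid's origin, same axes. The handle is 50 (x) x 12 (y) mm, from 11 to 41 mm above the origin, standing on the plate
- closed_dish: bystander: a like grey dish with its lid on, 112 x 78 mm, 93 mm high with the handle; origin at the centre of its underside
- jar: bystander: brown jar with black lid, 60 mm across, 105 mm high; origin at the centre of its underside
- vial0: bystander: upright plugged vial 26 mm across, 96 mm high, left of centre near the robot; origin at the centre of its underside
- vial1: bystander: vial like vial0, right of centre near the robot
- vial2: bystander: vial like vial0, on the right
- pot: bystander: yellow pot with pencils and brushes, 72 mm across, 160 mm high in all, right of the drip stand; origin at the centre of its underside
Things that resemble listed ones, but are neither listed nor needed, are in the scene too. Leave any purple or yellow look-alike of the lid alone. What is shaped like the carrier but blue is not meant.

How it is judged:
By the outcome, as a careful person would: the job done as asked, in the order asked, and still so for the second after the job is handed in, with the robot touching nothing.
It also fails if it takes over 72 s, if anything falls off the work surface, if the arm or the gripper's body presses on something with over 40 N, if the wrist force passes 120 N, or if a joint passes its speed limit or range.

## Robot

A 6-joint arm with a two-finger parallel gripper is mounted at the origin on the work surface. World frame = base frame: x ahead of the robot, y to its left, z up, the work surface at z = 0. Lengths are in m, angles in degrees, forces in N, time in s.
With the tool pointing down it reaches from about 0.4 to 0.825 m from the base axis. Payload 7 kg.
Tool frame: the origin (TCP) lies between the finger pads, 19 mm behind the fingertips; this is the grasp point; z points along the fingers, y is the direction in which the jaws open and shut (so a half turn about z gives the same grasp; the last joint's range is limited). The gripper opens to 88 mm and grips with 3 to 60 N. Pads are 19 mm wide; open, the fingers measure 130 mm over their backs; the gripper's body (78 mm by 193 mm) begins 47 mm behind the grasp point.
Start: joints at [-48.581, 20.546, 0.682, 0, -70.136, -16.507], TCP at [0.284, -0.612, 0.245] pointing down, gripper open.
Joint ranges: [-176.03, 176.03], [-82.01, 121.73], [-58.28, 71.71], [-173.87, 95.51], [-174.79, -0.11], [-173.66, 173.66]. Speed limits (degrees/s): [136.94, 136.94, 172.46, 180, 180, 180].

## Interface

Orientations are given as [roll, pitch, yaw] about the fixed x, y, z axes, in that order (R = Rz(yaw) Ry(pitch) Rx(roll)).
In Python, from plant import ctrl gives the robot as it stands.
- The arm moves only by the tool jog_arm, never from a script. Its argument "commands" is a list of rows, each an object of numbers: "x", "y", "z": the shift along the tool's x, y, z in cm; "roll": the turn about the tool's z in rad. In form: [{"x": .., "y": .., "z": .., "roll": ..}, ...]. A call has 1 to 12 rows; each row shifts and turns the commanded pose from where the row before left it, along the tool's axes as they then stand; what a row does not reach is not made up. A row lasts 1/10 s, in which the tool goes at most 50 mm and 8.59 degrees, less where a joint would pass 70% of its speed; a pose out of reach is approached as far as the arm can. A call is refused whole if a number of a shift passes 5 or a number of a turn 0.15, either way. A call with a gripper value outside its range is refused whole. "gripper" is the finger opening in cm, from 0 to 8.76, set as the call begins (left out, the last holds). The fingers move at their own pace and stop on an object; the grip force is fixed at half the most. Time passes only in rows, so rows that do not move let the fingers close. It gives the time, the measured TCP pose, the force and the opening at its end, in the units of the state.
- ctrl.get_obs(): the state, without advancing time (a new reading comes with each control period).
- ctrl.snapshot(name): name is "side" or "top"; returns a dict with "image" (400x640x3 uint8, red, green, blue), "mtx" (3x3 intrinsics, pixels), "position" and "orientation" of the camera in the world. Camera axes: x right, y up, looking along -z (the intrinsics and any distortion apply to the point x, -y, -z); pixel columns grow to the right and rows downward; lengths in m; the calibration is good to about 2 mm. A picture is of the moment at which its call begins. There is no depth.
- ctrl.close_job(): hands the job in, once; it reports no verdict.
Trained networks look in the newest picture that a camera, given by its name, has taken for a name from the list of things; names that differ only in an ending like _2 or _b are one class to them, and where a whole thing is asked for, a point or a joint stands for the part that bears it (a point fixed in the world has none). Each returns a list of dicts, best first, with "confidence" (0 to 1); they miss things now and then, are a little off and sometimes report something else, mostly with a low value. They report only what shows in the picture. A call takes as long as a camera call. They do not tell look-alikes from the thing itself.
- ctrl.search_frame(camera, query): "position" ([column, row] as shares, 0 to 1, of the picture: columns of its width, rows of its height, amid what is visible of it).
- ctrl.regions_of(camera, query): "mask" (400x640 bool, what is visible of it) and "position" ([column, row] as shares, 0 to 1, of the picture: columns of its width, rows of its height, amid what is visible of it).
The state is a dict: "clock": time; "joint_pos": joint angles; "qvel": joint speeds; "tau": joint torques, N m; "tool_pos": TCP position; "orientation": TCP orientation; "force": force on the tool from outside, world axes, zero at the start; "moment": the same for the moment, N m; "opening": finger opening in m.
Only numpy, scipy, OpenCV 4.12 (cv2) and the standard library are available. Lean on these libraries where they do the work, as an engineer would, in place of code of your own. Each camera call takes 0.05 s, during which the arm holds its last target.

## Working session

There is one attempt and no reset: what is moved stays moved. The work goes in short steps, Python scripts to look and compute and a tool call to move; the robot and the scene stay as the last step left them, time stands still between calls to the robot, and variables do not carry over. Pictures are saved under pics/ and viewed, and the job is handed in when it is done.

Besides the shell and the picture viewer there is one more tool, called in YAML: its name, and indented under it one key for each argument. jog_arm: Moves the arm, as the interface text tells. Its arguments: {"type":"object","properties":{"commands":{"type":"array"},"gripper":{"type":"number"}},"required":["commands"]}

```bash
ls; mkdir -p pics
python3 - <<'E'
from plant import ctrl
import cv2
o=ctrl.get_obs(); print(o)
for n in("side","top"):
    s=ctrl.snapshot(n); cv2.imwrite(f"pics/{n}0.png",s["image"][:,:,::-1]); print(n,s["mtx"],s["position"],s["orientation"],[k for k in s])
E
```

```text
pics
{'clock': 0.0, 'joint_pos': array([-4.85811876e+01,  2.05924818e+01,  6.33423151e-01, -1.96645901e-02,
       -7.01333098e+01, -1.65074033e+01]), 'qvel': array([ 0.00532729,  0.11073287,  0.11698996, -0.01625896, -0.10152157,
        0.0080778 ]), 'tau': array([ 2.81075936e-04, -5.82715631e+01,  2.93050700e+01,  6.99755743e+00,
        6.74096664e-03, -1.71473589e-04]), 'tool_pos': array([ 0.28411813, -0.61180185,  0.24440959]), 'orientation': array([ 1.79906186e+02, -8.52416290e-03, -1.55095281e+02]), 'force': array([-0.65755379,  0.05454131,  0.84510764]), 'moment': array([ 0.01863109, -0.04482089,  0.00919394]), 'opening': 0.08756141600183906}
side [[481.48736563   0.         319.81925986]
 [  0.         481.48736563 203.30626311]
 [  0.           0.           1.        ]] [0.26352389 0.86845074 0.76070452] [  54.91313379    1.04158511 -159.86398725] ['image', 'mtx', 'position', 'orientation']
top [[430.85916682   0.         319.81716095]
 [  0.         430.85916682 197.13499569]
 [  0.           0.           1.        ]] [ 0.43417481 -0.02566519  1.1616583 ] [  8.27023998  -0.15643531 -90.56782716] ['image', 'mtx', 'position', 'orientation']
```

View pics/side0.png

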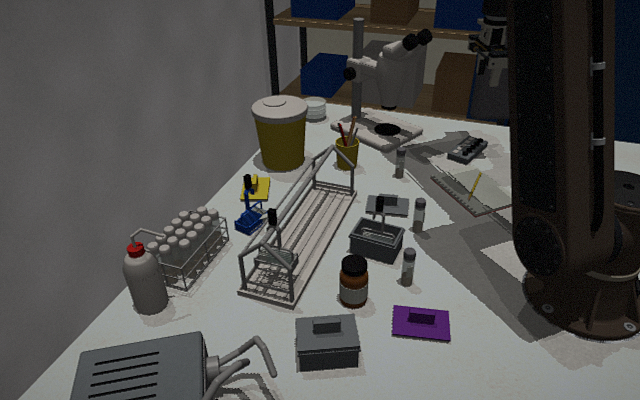

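View pics/top0.png

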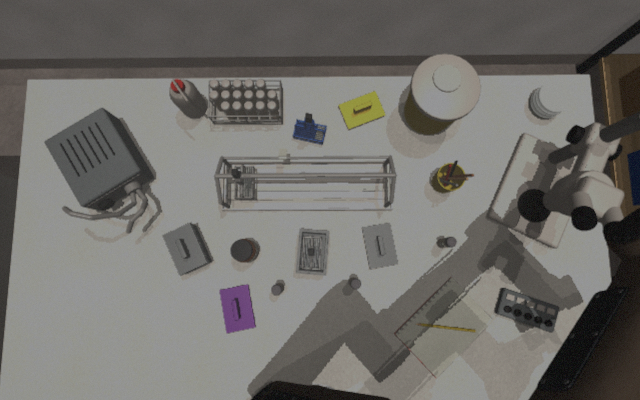

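```bash
cat > h.py <<'E'
from plant import ctrl
import cv2, numpy as np
from scipy.spatial.transform import Rotation as R
# nominal calibration (fixed cameras)
def cam(s): return dict(K=s["mtx"],p=np.array(s["position"]),R=R.from_euler('xyz',s["orientation"],degrees=True).as_matrix(),im=s["image"])
def proj(c,P):
    q=(np.atleast_2d(P)-c['p'])@c['R']; q=q*[1,-1,-1]
    u=q@c['K'].T; return u[:,:2]/u[:,2:]
def ray(c,uv,z):
    d=np.array([(uv[0]-c['K'][0,2])/c['K'][0,0],-(uv[1]-c['K'][1,2])/c['K'][1,1],-1]); d=c['R']@d
    return c['p']+d*(z-c['p'][2])/d[2]
def tri(c1,a,c2,b):
    A=[];B=[]
    for c,uv in((c1,a),(c2,b)):
        d=np.array([(uv[0]-c['K'][0,2])/c['K'][0,0],-(uv[1]-c['K'][1,2])/c['K'][1,1],-1]); d=c['R']@d; d/=np.linalg.norm(d)
        M=np.eye(3)-np.outer(d,d);A.append(M);B.append(M@c['p'])
    x=np.linalg.solve(sum(A),sum(B)); return x
def crop(im,x0,x1,y0,y1,k,name):
    cv2.imwrite(name,cv2.resize(im[y0:y1,x0:x1,::-1],None,fx=k,fy=k,interpolation=cv2.INTER_CUBIC))
E
python3 - <<'E'
from h import *
import pickle
C={}
D={}
for n in("side","top"):
    C[n]=cam(ctrl.snapshot(n))
    for q in["carrier","hung_carrier","drip_stand","flag","dish","dish_rim","lid","lid_handle","carrier_grip","closed_dish","jar","vial0","pot"]:
        r=ctrl.regions_of(n,q)
        D[n,q]=r
        print(n,q,[(round(a["confidence"],2),np.round(np.array(a["position"])*[640,400],1).tolist(),int(a["mask"].sum())) for a in r][:4])
pickle.dump((C,D),open("s0.pkl","wb"))
crop(C["top"]["im"],205,405,140,280,4,"pics/t1.png")
crop(C["side"]["im"],230,430,140,310,4,"pics/s1.png")
print(ctrl.get_obs()["clock"])
E
```

```text
side carrier [(0.86, [248.0, 213.7], 954), (0.64, [378.8, 229.9], 442), (0.27, [374.1, 242.0], 1657)]
side hung_carrier [(0.8, [279.5, 254.0], 989), (0.49, [376.1, 239.8], 1575)]
side drip_stand [(0.75, [297.4, 240.6], 7346)]
side flag [(0.45, [389.6, 205.0], 650)]
side dish [(0.62, [373.3, 243.4], 1572), (0.39, [298.3, 236.4], 8012)]
side dish_rim [(0.64, [374.3, 242.8], 1429)]
side lid [(0.68, [256.9, 189.2], 439), (0.58, [388.8, 201.3], 589)]
side lid_handle [(0.9, [259.5, 187.3], 483), (0.68, [419.8, 325.7], 1770), (0.6, [390.2, 205.5], 581), (0.33, [372.7, 242.3], 1455)]
side carrier_grip [(0.96, [247.9, 212.5], 824), (0.72, [376.8, 229.2], 514)]
side closed_dish [(0.82, [325.6, 341.8], 3279), (0.72, [380.0, 230.6], 515)]
side jar [(0.75, [377.6, 230.7], 610), (0.61, [351.8, 283.9], 1425)]
side vial0 [(0.9, [405.8, 265.4], 455), (0.81, [421.2, 214.1], 347), (0.76, [397.7, 160.9], 277), (0.58, [352.2, 282.8], 1445)]
side pot [(0.91, [348.0, 145.2], 796), (0.61, [382.3, 229.4], 608)]
top carrier [(0.78, [310.8, 130.0], 627), (0.56, [309.4, 249.4], 410)]
top hung_carrier [(0.61, [241.4, 180.7], 647)]
top drip_stand [(0.66, [308.6, 187.7], 8179)]
top flag [(0.66, [284.6, 154.7], 89)]
top dish [(0.59, [315.0, 254.0], 1086), (0.5, [275.1, 287.7], 111)]
top dish_rim [(0.68, [320.1, 257.9], 833)]
top lid [(0.96, [378.6, 243.6], 1168), (0.77, [238.8, 308.9], 1276), (0.58, [361.5, 110.5], 1060)]
top lid_handle [(0.78, [380.3, 244.7], 1198), (0.77, [363.7, 110.2], 1102), (0.66, [238.6, 307.9], 1294)]
top carrier_grip [(0.85, [309.3, 131.1], 642), (0.8, [307.8, 250.9], 338)]
top closed_dish [(0.89, [189.1, 250.0], 1609), (0.71, [376.1, 244.2], 1189)]
top jar []
top vial0 [(0.65, [276.5, 289.7], 120), (0.5, [353.9, 281.1], 98), (0.47, [444.7, 243.3], 186)]
top pot [(0.6, [448.4, 179.3], 798)]
1.5
```

View pics/t1.png

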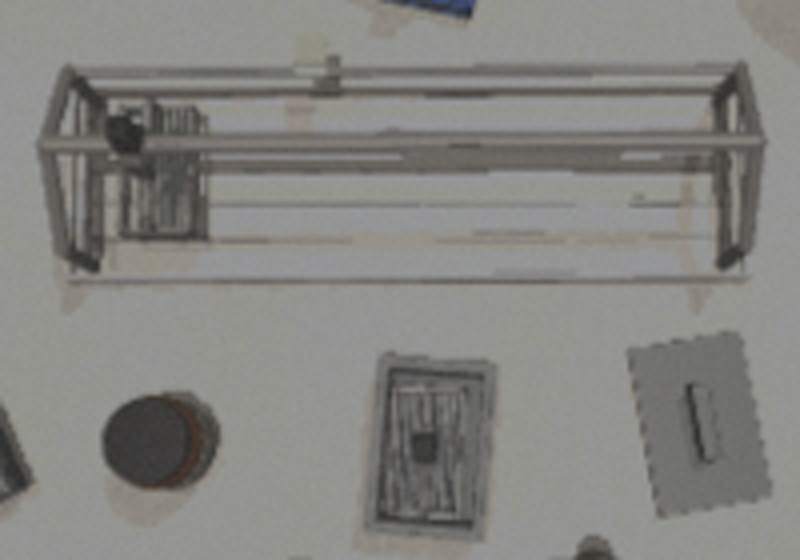

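View pics/s1.png

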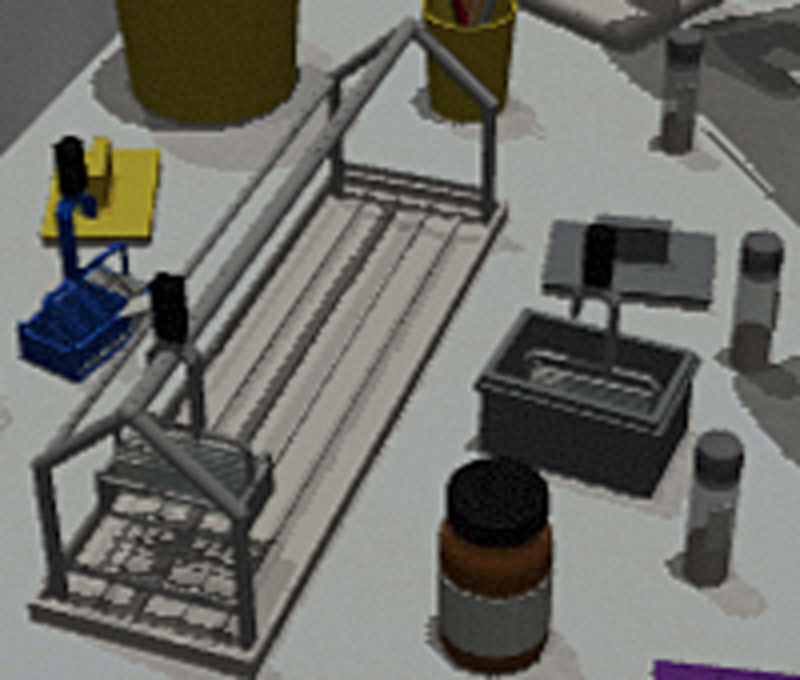

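```bash
cat > fit.py <<'E'
from h import *
from scipy.optimize import least_squares
import pickle
C,D=pickle.load(open("s0.pkl","rb"))
T=lambda x,y:(205+x/4-.4,140+y/4-.4)
S=lambda x,y:(230+x/4-.4,140+y/4-.4)
def fit(obs,x0):
    def W(p,P): 
        a=p[2];return np.array(P)@np.array([[np.cos(a),np.sin(a),0],[-np.sin(a),np.cos(a),0],[0,0,1]])+[p[0],p[1],0]
    f=lambda p:np.concatenate([(proj(C[c],W(p,[P]))[0]-uv) for c,P,uv in obs])
    r=least_squares(f,x0,loss='soft_l1'); print(np.round(r.x[:2],4),"yaw",round(np.degrees(r.x[2]),2)); print(np.round(r.fun.reshape(-1,2),1).tolist()); return r.x,W
def draw(c,segs,im):
    for a,b in segs:
        p,q=proj(C[c],[a,b]); cv2.line(im,tuple(int(v) for v in (p*4+2)*8),tuple(int(v) for v in(q*4+2)*8),(0,255,0),1,cv2.LINE_AA,3)
def box(W,p,dx,dy,z0,z1):
    c=[(sx*dx/2,sy*dy/2) for sx,sy in((1,1),(1,-1),(-1,-1),(-1,1))]
    r=[]
    for z in(z0,z1): r+=[(W(p,[[*c[i],z]])[0],W(p,[[*c[(i+1)%4],z]])[0]) for i in range(4)]
    return r+[(W(p,[[*k,z0]])[0],W(p,[[*k,z1]])[0]) for k in c]
E
cat > f1.py <<'E'
from fit import *
st,W=fit([("top",(0,.212,.15),T(47,143)),("top",(0,-.212,.15),T(760,141)),("top",(-.066,.23,.014),T(72,278)),("top",(-.066,-.23,.014),T(745,276)),
 ("side",(0,.212,.15),S(125,410)),("side",(0,-.212,.15),S(412,25)),("side",(.066,.23,.014),S(33,605)),("side",(-.066,.23,.014),S(250,662)),("side",(-.066,-.23,.014),S(503,205))],[.6,0,0])
di,_=fit([("top",(.054,.036,.058),T(383,353)),("top",(.054,-.036,.058),T(497,362)),("top",(-.054,.036,.058),T(366,532)),("top",(-.054,-.036,.058),T(485,540)),
 ("side",(.054,.036,.058),S(478,385)),("side",(.054,-.036,.058),S(527,310)),("side",(-.054,-.036,.058),S(697,354)),("side",(-.054,.036,.058),S(660,430))],[.45,0,0])
li,_=fit([("top",(.056,.038,.011),T(628,350)),("top",(.056,-.038,.011),T(738,331)),("top",(-.056,.038,.011),T(660,518)),("top",(-.056,-.038,.011),T(773,496)),
 ("side",(.056,.038,.011),S(545,282)),("side",(.056,-.038,.011),S(551,222)),("side",(-.056,-.038,.011),S(716,236)),("side",(-.056,.038,.011),S(711,296)),
 ("top",(.025,0,.041),T(690,384)),("top",(-.025,0,.041),T(706,464))],[.45,-.1,0])
g=tri(C["top"],T(424,446),C["side"],S(599,257)); print("grip tri (z~.145 expect)",g)
for c,(x,y) in(("top",(424,446)),): print(ray(C[c],T(x,y),.15))
hg=tri(C["top"],T(124,133),C["side"],S(170,308)); print("hung grip",hg)
fl=ray(C["top"],T(328,78),.1);print("flag",fl)
ims={c:cv2.resize(C[c]["im"][:,:,::-1].copy(),None,fx=4,fy=4,interpolation=cv2.INTER_CUBIC) for c in C}
for c in ims:
    s=box(W,st,.132,.46,0,.014)+[(W(st,[[0,-.212,.15]])[0],W(st,[[0,.212,.15]])[0]),(W(st,[[.056,-.212,.1]])[0],W(st,[[.056,.212,.1]])[0])]
    s+=box(W,di,.108,.072,0,.058)+box(W,li,.112,.076,.006,.011)+box(W,li,.05,.012,.011,.041)
    draw(c,s,ims[c])
cv2.imwrite("pics/ot1.png",ims["top"][560:1120,820:1620]);cv2.imwrite("pics/os1.png",ims["side"][560:1160,920:1720])
i=np.linalg.inv(np.array([[np.cos(st[2]),-np.sin(st[2])],[np.sin(st[2]),np.cos(st[2])]]))
print("flag in stand",i@(fl[:2]-st[:2]),"hung",i@(hg[:2]-st[:2]))
E
python3 f1.py
```

```text
[0.6351 0.0066] yaw -0.33
[[-0.8, -0.1], [-1.6, -0.2], [-2.5, 0.2], [0.9, 0.1], [1.0, -0.0], [-0.4, -0.3], [-1.7, -1.6], [0.2, -0.6], [1.4, -1.7]]
[ 0.4554 -0.0087] yaw -5.14
[[-0.7, 1.2], [-1.2, 1.2], [-0.2, -0.9], [-1.5, -0.6], [0.9, -3.3], [-0.1, -1.4], [0.1, -1.4], [-0.2, -2.4]]
[ 0.4703 -0.1857] yaw 10.08
[[-1.1, 0.2], [-0.7, -0.3], [-0.6, -0.0], [-0.7, 0.1], [-0.5, -0.1], [0.7, -0.9], [0.3, -1.0], [0.8, 0.2], [1.3, -0.1], [1.2, -1.0]]
grip tri (z~.145 expect) [ 0.45419103 -0.00694109  0.13347525]
[ 0.45433299 -0.00714897  0.15      ]
hung grip [0.63631761 0.16580519 0.17590688]
flag [0.68617091 0.05270913 0.1       ]
flag in stand [0.05077791 0.0464247 ] hung [0.00028196 0.15923529]
```

```bash
sleep 1
```

```text
(no output)
```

View pics/ot1.png

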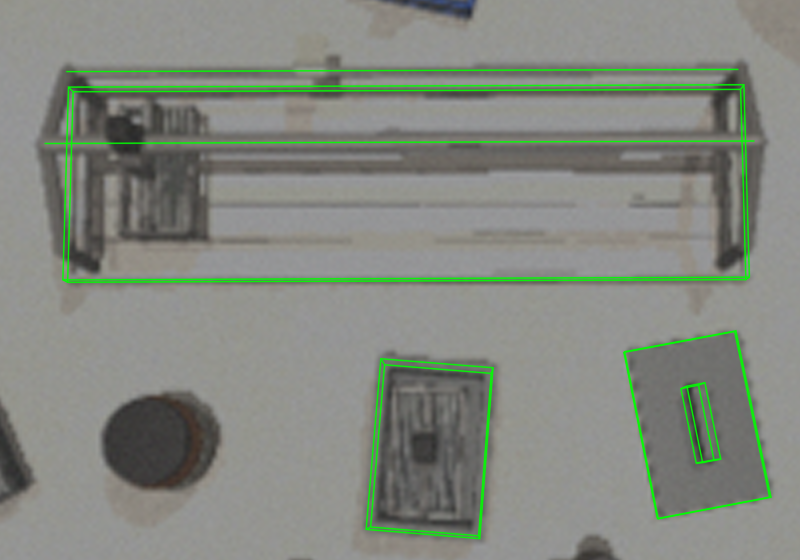

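View pics/os1.png

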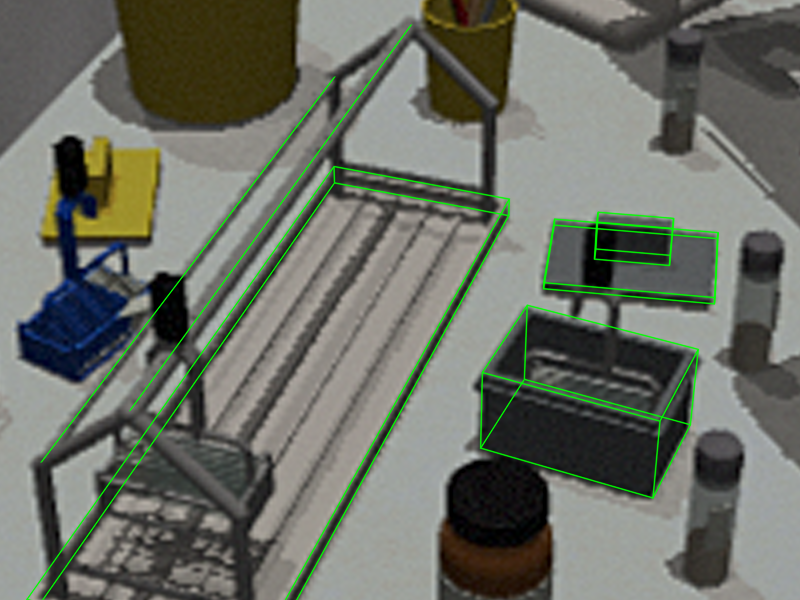

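Run:
```python
from fit import *
im=C["top"]["im"][145:185,255:320,::-1]
im=np.clip(im*1.5,0,255).astype(np.uint8)
cv2.imwrite("pics/fl.png",cv2.resize(im,None,fx=12,fy=12,interpolation=cv2.INTER_CUBIC))
for q in("flag",):
  for c in C:
    for a in D[c,q]:
        ys,xs=np.where(a["mask"]); print(c,a["confidence"],xs.min(),xs.max(),ys.min(),ys.max(),xs.mean(),ys.mean())
im=C["side"]["im"][165:235,250:330,::-1]
cv2.imwrite("pics/fs.png",cv2.resize(np.clip(im*1.5,0,255).astype(np.uint8),None,fx=8,fy=8,interpolation=cv2.INTER_CUBIC))
```

```text
side 0.45 366 408 193 215 388.62 204.25384615384615
top 0.66 278 286 149 159 282.0 154.0
```

View pics/fl.png

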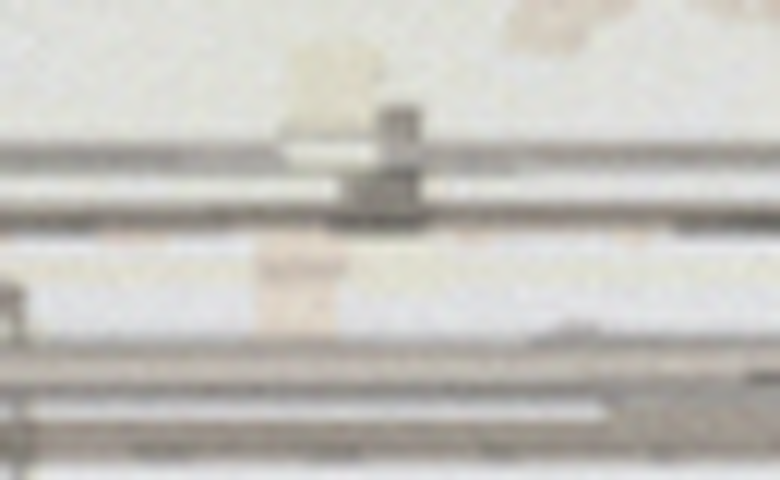

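View pics/fs.png

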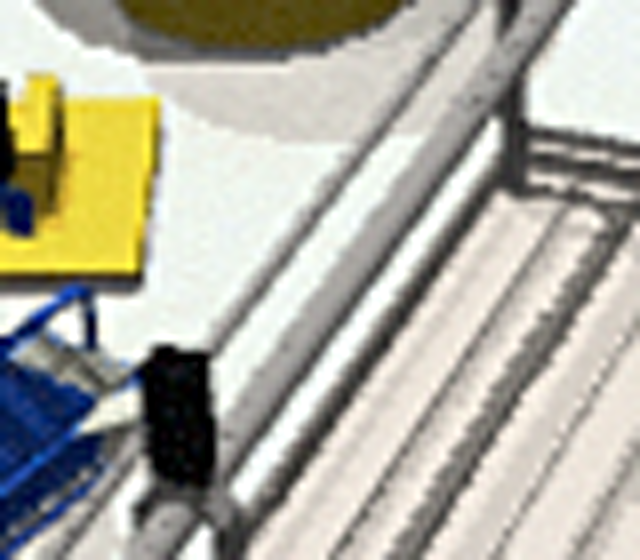

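Run:
```python
from fit import *
fl=ray(C["top"],(282.2,157.4),.102);print(fl)
st=np.array([.6351,.0066]);a=np.radians(-.33);i=np.array([[np.cos(a),np.sin(a)],[-np.sin(a),np.cos(a)]])
print(i@(fl[:2]-st))
# dish carrier hook line: rack details
im=C["top"]["im"][222:280,290:335,::-1]
cv2.imwrite("pics/dz.png",cv2.resize(np.clip(im*1.6,0,255).astype(np.uint8),None,fx=10,fy=10,interpolation=cv2.INTER_CUBIC))
im=C["side"]["im"][190:270,345:415,::-1]
cv2.imwrite("pics/dzs.png",cv2.resize(np.clip(im*2.0,0,255).astype(np.uint8),None,fx=8,fy=7.4,interpolation=cv2.INTER_CUBIC))
```

```text
[0.69018159 0.06364484 0.102     ]
[0.05475212 0.05736114]
```

View pics/dz.png

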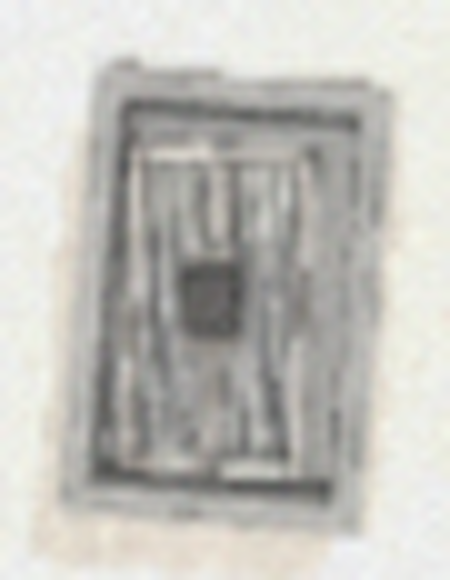

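View pics/dzs.png

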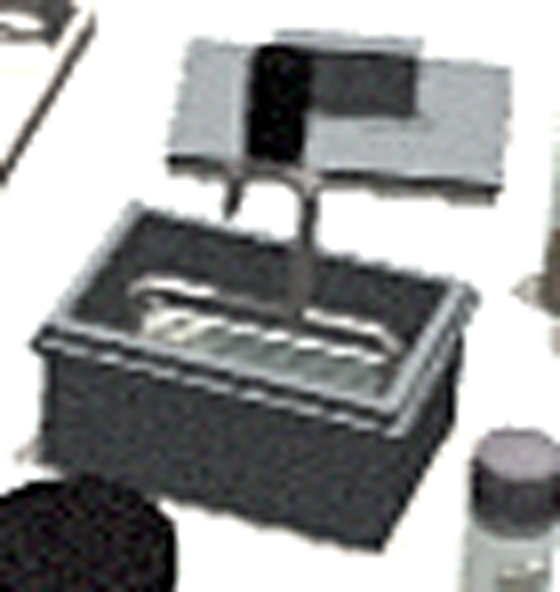

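jog_arm:
  commands:
    - {"roll": 0.12}
    - {"roll": 0.12}
    - {"roll": 0.12}
    - {"roll": 0.13}
    - {"x": 0}
  gripper: 5

```text
validation failed for argument at $.co...
```

Run:
```python
from fit import *
v=tri(C["top"],(353.9,281.1),C["side"],(421.2,214.1)); print("vial1~",v, ray(C["side"],(417.5,231),0),ray(C["top"],(355,281),.096))
a=np.radians(10.08)
for p in(ray(C["top"],(355,281.5),.096),ray(C["top"],(448,241),.096)):
    d=p[:2]-[.4703,-.1857]; print(p,d[0]*np.cos(a)+d[1]*np.sin(a),-d[0]*np.sin(a)+d[1]*np.cos(a))
o=ctrl.get_obs();print(o["clock"],o["tool_pos"],o["orientation"],o["joint_pos"])
```

```text
vial1~ [ 0.37512397 -0.11546959  0.04799756] [ 0.37357206 -0.10836749  0.        ] [ 0.3822061  -0.11359738  0.096     ]
[ 0.38101197 -0.11357151  0.096     ] -0.07528566392455033 0.08664260291606729
[ 0.47677771 -0.34496933  0.096     ] -0.02149808086899224 -0.15794465004997843
1.5 [ 0.28429512 -0.61220392  0.24536763] [-1.79998704e+02 -1.05866385e-03 -1.55089927e+02] [-4.85819512e+01  2.05467087e+01  6.82707169e-01  1.47092729e-03
 -7.01350563e+01 -1.65084760e+01]
```

jog_arm:
  commands:
    - {"x": 0,"y": 0,"z": 0,"roll": 0.12}
    - {"x": 0,"y": 0,"z": 0,"roll": 0.12}
    - {"x": 0,"y": 0,"z": 0,"roll": 0.12}
    - {"x": 0,"y": 0,"z": 0,"roll": 0.13}
    - {"x": 0,"y": 0,"z": 0,"roll": 0}
  gripper: 5

```text
clock: 2.0
tool_pos: [0.2843, -0.6122, 0.2454]
orientation: [180.0, -0.0, 176.7]
force: [0.1, -0.4, 0.3]
opening: 0.0537
```

jog_arm:
  commands:
    - {"x": -0.5,"y": 2,"z": 0,"roll": 0}
    - {"x": -1,"y": 4,"z": 0,"roll": 0}
    - {"x": -1,"y": 4.5,"z": 0,"roll": 0}
    - {"x": -1,"y": 4.5,"z": 0,"roll": 0}
    - {"x": -1,"y": 4.5,"z": 0,"roll": 0}
    - {"x": -1,"y": 4.5,"z": 0,"roll": 0}
    - {"x": -1,"y": 4.5,"z": 0,"roll": 0}
    - {"x": -1,"y": 4.5,"z": 0,"roll": 0}
    - {"x": -1,"y": 4.5,"z": 0,"roll": 0}
    - {"x": -1,"y": 4.5,"z": 0,"roll": 0}
    - {"x": -1,"y": 4.5,"z": 0,"roll": 0}
    - {"x": -1,"y": 4.5,"z": 0,"roll": 0}

```text
clock: 3.2
tool_pos: [0.4274, -0.1075, 0.2459]
orientation: [180.0, 0.1, 177.1]
force: [1.7, -0.1, 1.0]
opening: 0.0503
```

jog_arm:
  commands:
    - {"x": -1,"y": 4.4,"z": 0,"roll": 0}
    - {"x": -1,"y": 4,"z": 0,"roll": 0}
    - {"x": 0,"y": 2,"z": 0,"roll": 0}
    - {"x": 0,"y": 0,"z": 0,"roll": 0}
    - {"x": 0,"y": 0,"z": 0,"roll": 0}

```text
clock: 3.7
tool_pos: [0.4529, -0.0062, 0.2454]
orientation: [-180.0, -0.0, 177.1]
force: [-0.7, -0.2, -0.4]
opening: 0.0501
```

jog_arm:
  commands:
    - {"x": -0.14,"y": -0.1,"z": 1,"roll": 0}
    - {"x": 0,"y": 0,"z": 2,"roll": 0}
    - {"x": 0,"y": 0,"z": 2,"roll": 0}
    - {"x": 0,"y": 0,"z": 1,"roll": 0}
    - {"x": 0,"y": 0,"z": 0,"roll": 0}
    - {"x": 0,"y": 0,"z": 0,"roll": 0}

```text
clock: 4.3
tool_pos: [0.4546, -0.0081, 0.1857]
orientation: [-180.0, 0.0, 176.8]
force: [0.2, 0.4, 0.8]
opening: 0.0497
```

Run:
```python
from h import *
o=ctrl.get_obs();print(o["tool_pos"])
for n in("side","top"):
    c=cam(ctrl.snapshot(n)); p=o["tool_pos"]; 
    R0=R.from_euler('xyz',o["orientation"],degrees=True).as_matrix()
    im=c["im"].copy()
    uv=proj(c,[p,p+R0@[0,0,.019]]);print(n,uv)
    x,y=uv[0].astype(int); im=np.clip(im*1.7,0,255).astype(np.uint8)
    z=cv2.resize(im[y-30:y+50,x-40:x+40,::-1],None,fx=7,fy=7,interpolation=cv2.INTER_CUBIC)
    for u in uv: cv2.circle(z,(int((u[0]-x+40+.5)*7),int((u[1]-y+30+.5)*7)),3,(0,0,255),-1)
    cv2.imwrite(f"pics/a_{n}.png",z)
```

```text
[ 0.45457236 -0.00812265  0.18568293]
side [[380.35354306 184.05240223]
 [379.88960699 191.25992255]]
top [[310.73970651 250.67266563]
 [310.89248871 250.84459798]]
```

View pics/a_side.png

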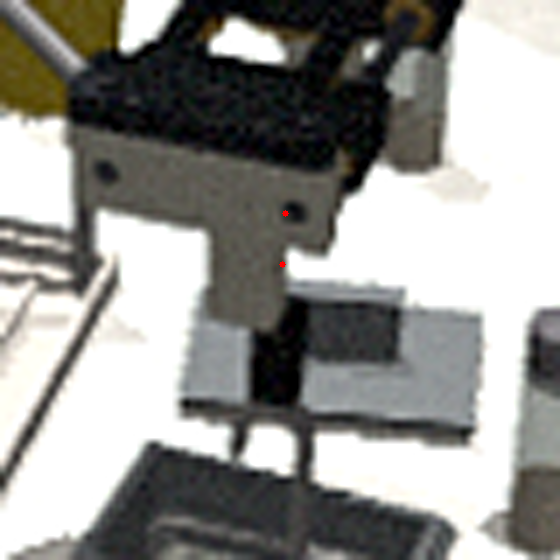

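View pics/a_top.png

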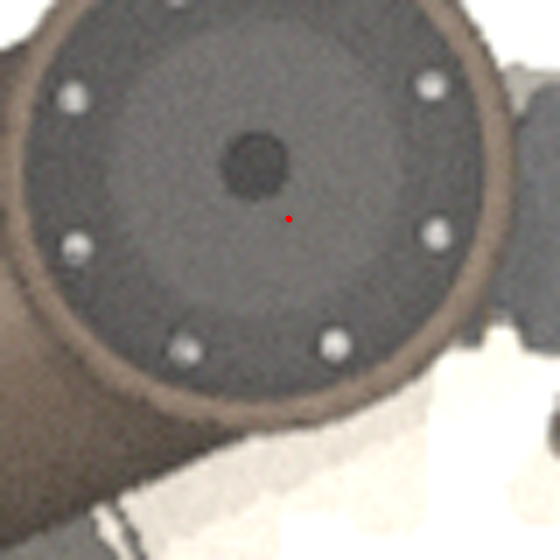

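Run:
```python
from h import *
import pickle
C,D=pickle.load(open("s0.pkl","rb"))
p=np.array([.45457,-.00812,.18568]);R0=R.from_euler('xyz',[180,0,176.8],degrees=True).as_matrix()
for q in([0,.025,.019],[0,.04,.019],[-.0095,.035,.019],[.0095,.035,.019]):
    u=proj(C["side"],[p+R0@q])[0]; print(q,(u-[380-40-.5,184-30-.5])*7)
# grip predicted
g=np.array([.4543,-.0070]);a=np.radians(-3)
for z in(.157,.121):
  for s in((8,6.5),(-8,6.5),(-8,-6.5),(8,-6.5)):
    s=np.array(s)/1000
    u=proj(C["side"],[[g[0]+s[0]*np.cos(a)-s[1]*np.sin(a),g[1]+s[0]*np.sin(a)+s[1]*np.cos(a),z]])[0];print(z,s,(u-[339.5,153.5])*7)
```

```text
[0, 0.025, 0.019] [258.40305106 305.72311013]
[0, 0.04, 0.019] [243.38326741 331.26573753]
[-0.0095, 0.035, 0.019] [219.10811806 316.20719924]
[0.0095, 0.035, 0.019] [277.9225495  329.21326078]
0.157 [0.008  0.0065] [250.70666988 297.16087552]
0.157 [-0.008   0.0065] [299.2175659  307.65337371]
0.157 [-0.008  -0.0065] [311.28359542 286.22615729]
0.157 [ 0.008  -0.0065] [263.15066862 275.93337771]
0.121 [0.008  0.0065] [245.3586984  389.17066837]
0.121 [-0.008   0.0065] [292.91857883 399.91231961]
0.121 [-0.008  -0.0065] [304.81257136 378.07024305]
0.121 [ 0.008  -0.0065] [257.61597118 367.5287555 ]
```

jog_arm:
  commands:
    - {"x": 0,"y": 0.1,"z": 1,"roll": 0}
    - {"x": 0,"y": 0,"z": 1.5,"roll": 0}
    - {"x": 0,"y": 0,"z": 1,"roll": 0}
    - {"x": 0,"y": 0,"z": 0.5,"roll": 0}
    - {"x": 0,"y": 0,"z": 0,"roll": 0}
    - {"x": 0,"y": 0,"z": 0,"roll": 0}

```text
clock: 5.0
tool_pos: [0.4547, -0.0066, 0.1456]
orientation: [-180.0, 0.0, 176.9]
force: [-0.1, 0.1, -0.1]
opening: 0.0498
```

jog_arm:
  commands:
    - {"x": 0,"y": 0,"z": 0,"roll": 0}
    - {"x": 0,"y": 0,"z": 0,"roll": 0}
    - {"x": 0,"y": 0,"z": 0,"roll": 0}
    - {"x": 0,"y": 0,"z": 0,"roll": 0}
    - {"x": 0,"y": 0,"z": 0,"roll": 0}
    - {"x": 0,"y": 0,"z": 0,"roll": 0}
    - {"x": 0,"y": 0,"z": 0,"roll": 0}
    - {"x": 0,"y": 0,"z": 0,"roll": 0}
  gripper: 0

```text
clock: 5.8
tool_pos: [0.4542, -0.0067, 0.1452]
orientation: [-180.0, -0.0, 176.8]
force: [-0.3, 0.6, -2.1]
opening: 0.0128
```

jog_arm:
  commands:
    - {"x": 0,"y": 0,"z": -0.5,"roll": 0}
    - {"x": 0,"y": 0,"z": -0.7,"roll": 0}
    - {"x": 0,"y": 0,"z": -1,"roll": 0}
    - {"x": 0,"y": 0,"z": -1,"roll": 0}
    - {"x": 0,"y": 0,"z": -1,"roll": 0}
    - {"x": 0,"y": 0,"z": -1,"roll": 0}
    - {"x": 0,"y": 0,"z": -1,"roll": 0}
    - {"x": 0,"y": 0,"z": -1,"roll": 0}
    - {"x": 0,"y": 0,"z": -0.8,"roll": 0}
    - {"x": 0,"y": 0,"z": -0.3,"roll": 0}
    - {"x": 0,"y": 0,"z": 0,"roll": -0.025}
    - {"x": 0,"y": 0,"z": 0,"roll": -0.025}

```text
clock: 7.0
tool_pos: [0.4541, -0.0067, 0.228]
orientation: [-180.0, -0.0, 179.8]
force: [0.1, -0.5, -1.5]
opening: 0.0128
```

```bash
cat > look.py <<'E'
from h import *
import sys
tag=sys.argv[1]; o=ctrl.get_obs(); print(o["clock"],o["tool_pos"],o["orientation"],o["force"],o["opening"])
for a in sys.argv[2:]:
    n,x0,x1,y0,y1,k=a.split(","); x0,x1,y0,y1=map(int,(x0,x1,y0,y1))
    c=cam(ctrl.snapshot(n)); np.save(f"pics/{tag}_{n}.npy",c["im"])
    im=np.clip(c["im"]*1.5,0,255).astype(np.uint8); crop(im,x0,x1,y0,y1,float(k),f"pics/{tag}_{n}.png")
E
python3 look.py lift side,320,440,130,270,4
```

```text
7.0 [ 0.45411898 -0.00667677  0.22798847] [-1.79997669e+02 -3.68399143e-02  1.79825735e+02] [ 0.09952581 -0.45439236 -1.48036581] 0.012833442433814849
```

View pics/lift_side.png

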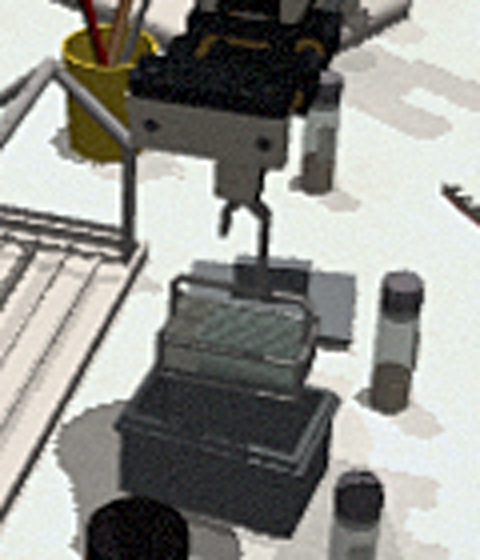

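jog_arm:
  commands:
    - {"x": -0.5,"y": -0.7,"z": 0,"roll": 0}
    - {"x": -1.1,"y": -1.2,"z": 0,"roll": 0}
    - {"x": -1.3,"y": -1.5,"z": 0,"roll": 0}
    - {"x": -1.3,"y": -1.5,"z": 0,"roll": 0}
    - {"x": -1.3,"y": -1.5,"z": 0,"roll": 0}
    - {"x": -1.3,"y": -1.5,"z": 0,"roll": 0}
    - {"x": -1.3,"y": -1.5,"z": 0,"roll": 0}
    - {"x": -1.3,"y": -1.5,"z": 0,"roll": 0}
    - {"x": -1.2,"y": -1.3,"z": 0.3,"roll": 0}
    - {"x": -1,"y": -1.0,"z": 0.5,"roll": 0}
    - {"x": -0.5,"y": -0.5,"z": 0.4,"roll": 0}
    - {"x": 0,"y": 0,"z": 0,"roll": 0}

```text
clock: 8.25
tool_pos: [0.5745, -0.1448, 0.2148]
orientation: [180.0, -0.1, 179.6]
force: [0.3, -0.1, -1.4]
opening: 0.0128
```

jog_arm:
  commands:
    - {"x": 0,"y": 0,"z": 0,"roll": 0}
    - {"x": 0,"y": 0,"z": 0,"roll": 0}
    - {"x": 0,"y": 0,"z": 0,"roll": 0}

```text
clock: 8.55
tool_pos: [0.5745, -0.1438, 0.2169]
orientation: [180.0, 0.0, 179.7]
force: [-0.5, 0.8, -2.0]
opening: 0.0132
```

```bash
python3 look.py pre side,270,420,110,250,5 top,300,460,130,280,4
```

```text
8.55 [ 0.57452713 -0.14376904  0.21688131] [1.79992217e+02 4.47528782e-02 1.79742627e+02] [-0.54161908  0.81197915 -1.96960507] 0.013158191316303865
```

View pics/pre_side.png

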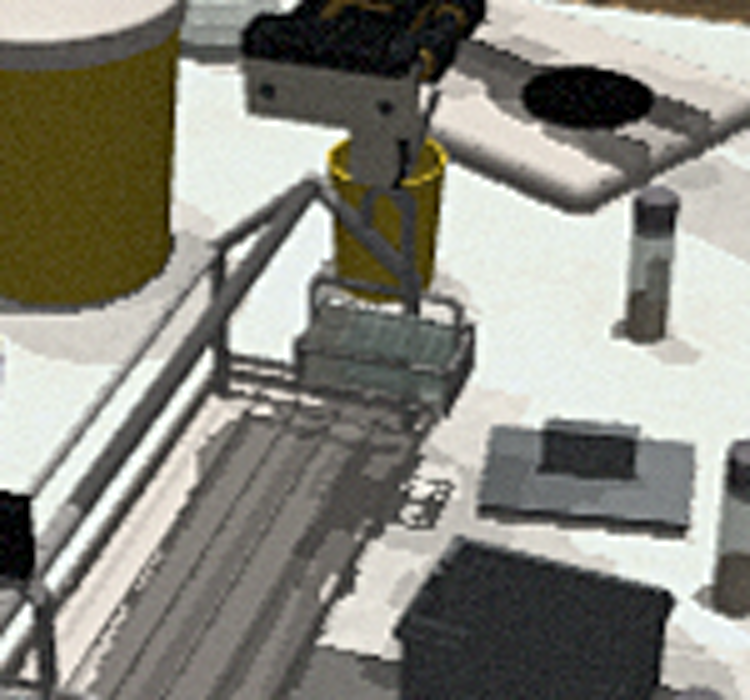

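View pics/pre_top.png

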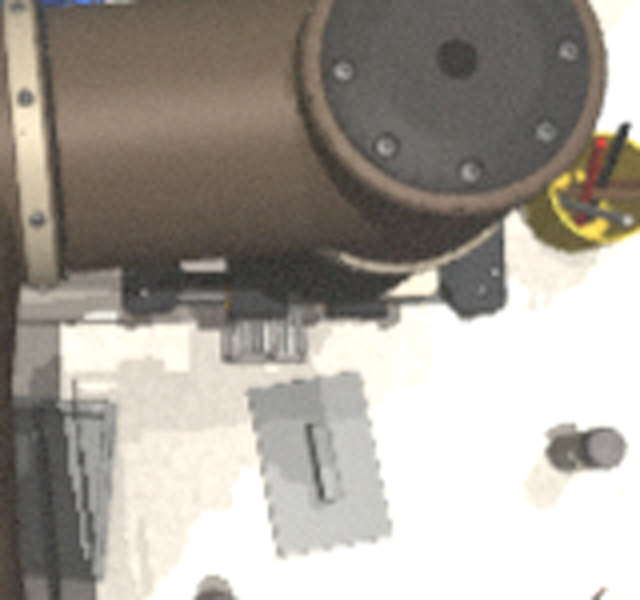

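jog_arm:
  commands:
    - {"x": -0.5,"y": 0,"z": 0,"roll": 0}
    - {"x": -0.7,"y": 0,"z": 0,"roll": 0}
    - {"x": -0.7,"y": 0,"z": 0,"roll": 0}
    - {"x": -0.7,"y": 0,"z": 0,"roll": 0}
    - {"x": -0.7,"y": 0,"z": 0,"roll": 0}
    - {"x": -0.7,"y": 0,"z": 0,"roll": 0}
    - {"x": -0.5,"y": 0,"z": 0,"roll": 0}
    - {"x": 0,"y": 0,"z": 0,"roll": 0}

```text
clock: 9.45
tool_pos: [0.6203, -0.1445, 0.216]
orientation: [-180.0, -0.0, 179.7]
force: [0.6, 0.2, -2.5]
opening: 0.0129
```

```bash
python3 look.py mid side,280,400,110,250,5
```

```text
9.45 [ 0.6202813  -0.14450538  0.21599304] [-1.79995408e+02 -2.02275485e-02  1.79701649e+02] [ 0.64089149  0.22240254 -2.50147669] 0.012886036373819479
```

View pics/mid_side.png

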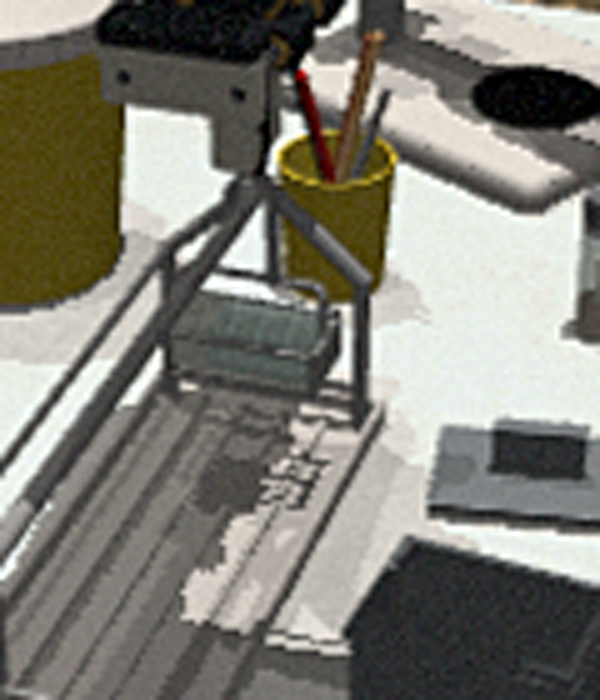

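jog_arm:
  commands:
    - {"x": -0.5,"y": 0,"z": 0,"roll": 0}
    - {"x": -0.5,"y": 0,"z": 0,"roll": 0}
    - {"x": -0.4,"y": 0,"z": 0,"roll": 0}
    - {"x": 0,"y": 0,"z": 0,"roll": 0}
    - {"x": 0,"y": 0,"z": 0,"roll": 0}

```text
clock: 10.0
tool_pos: [0.6337, -0.1446, 0.2162]
orientation: [180.0, -0.0, 179.7]
force: [-0.4, 0.4, -2.3]
opening: 0.0129
```

jog_arm:
  commands:
    - {"x": 0,"y": 0,"z": 0.3,"roll": 0}
    - {"x": 0,"y": 0,"z": 0.4,"roll": 0}
    - {"x": 0,"y": 0,"z": 0.3,"roll": 0}
    - {"x": 0,"y": 0,"z": 0.3,"roll": 0}
    - {"x": 0,"y": 0,"z": 0.3,"roll": 0}
    - {"x": 0,"y": 0,"z": 0,"roll": 0}

```text
clock: 10.6
tool_pos: [0.6334, -0.1446, 0.1997]
orientation: [180.0, -0.1, 179.7]
force: [-0.2, -0.0, -2.1]
opening: 0.0129
```

```bash
python3 look.py low side,280,400,110,250,5
```

```text
10.6 [ 0.63336485 -0.14455618  0.19971512] [ 1.79994966e+02 -5.24021460e-02  1.79696327e+02] [-0.23283277 -0.0406824  -2.05544554] 0.012905070999501972
```

View pics/low_side.png

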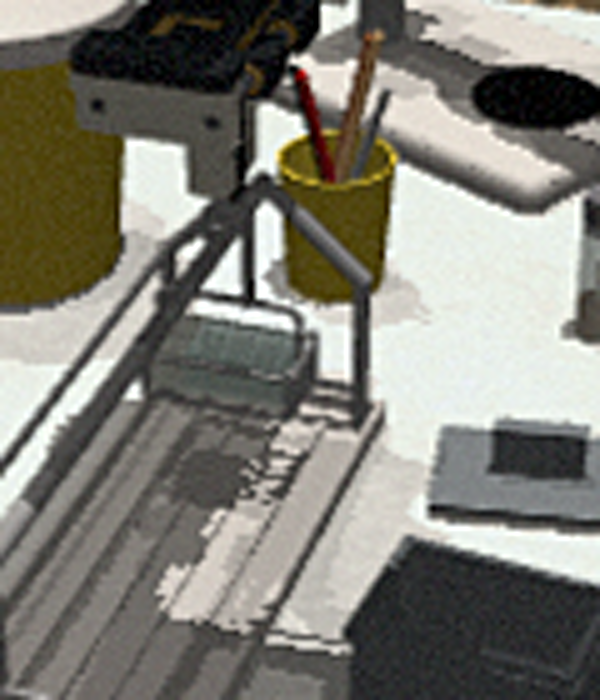

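jog_arm:
  commands:
    - {"x": 0,"y": 0,"z": 0.3,"roll": 0}
    - {"x": 0,"y": 0,"z": 0.4,"roll": 0}
    - {"x": 0,"y": 0,"z": 0.3,"roll": 0}
    - {"x": 0,"y": 0,"z": 0.2,"roll": 0}
    - {"x": 0,"y": 0,"z": 0.1,"roll": 0}
    - {"x": 0,"y": 0,"z": 0,"roll": 0}

```text
clock: 11.25
tool_pos: [0.6341, -0.1446, 0.1877]
orientation: [-180.0, 0.1, 179.7]
force: [1.9, -0.3, -1.1]
opening: 0.013
```

jog_arm:
  commands:
    - {"x": 0,"y": 0,"z": 0.1,"roll": 0}
    - {"x": 0,"y": 0,"z": 0,"roll": 0}
    - {"x": 0,"y": 0,"z": 0,"roll": 0}

```text
clock: 11.55
tool_pos: [0.6345, -0.1447, 0.1872]
orientation: [-180.0, 0.1, 179.7]
force: [3.4, 0.1, 4.2]
opening: 0.0128
```

Run:
```python
from plant import ctrl
import numpy as np
F=[]
for i in range(8):
    ctrl.snapshot("side"); o=ctrl.get_obs(); F.append(np.r_[o["force"],o["moment"],o["tool_pos"]*1000])
print(np.round(F,2)); print(o["clock"])
```

```text
[[ 3.0000e+00 -3.2000e-01  5.4100e+00 -2.0000e-01 -8.6000e-01  0.0000e+00
   6.3442e+02 -1.4470e+02  1.8720e+02]
 [ 2.5600e+00  0.0000e+00  4.4800e+00 -2.5000e-01 -9.8000e-01 -2.0000e-02
   6.3445e+02 -1.4469e+02  1.8719e+02]
 [ 2.2500e+00 -4.3000e-01  5.3200e+00 -2.0000e-01 -9.9000e-01  3.0000e-02
   6.3444e+02 -1.4468e+02  1.8718e+02]
 [ 2.5500e+00 -6.8000e-01  5.6200e+00 -2.0000e-01 -1.0000e+00 -2.0000e-02
   6.3442e+02 -1.4468e+02  1.8717e+02]
 [ 2.0500e+00 -5.7000e-01  5.4100e+00 -2.7000e-01 -9.5000e-01 -3.0000e-02
   6.3443e+02 -1.4470e+02  1.8715e+02]
 [ 2.3200e+00  1.0000e-02  6.3300e+00 -2.1000e-01 -9.9000e-01 -2.0000e-02
   6.3441e+02 -1.4472e+02  1.8716e+02]
 [ 2.5300e+00 -1.0700e+00  5.4400e+00 -2.0000e-01 -1.0600e+00 -0.0000e+00
   6.3443e+02 -1.4467e+02  1.8717e+02]
 [ 1.9700e+00  8.0000e-02  5.1800e+00 -1.4000e-01 -1.0100e+00  2.0000e-02
   6.3442e+02 -1.4469e+02  1.8715e+02]]
11.95
```

jog_arm:
  commands:
    - {"x": 0,"y": 0,"z": -0.1,"roll": 0}
    - {"x": -0.08,"y": 0,"z": -0.1,"roll": 0}
    - {"x": -0.1,"y": 0,"z": 0,"roll": 0}
    - {"x": 0,"y": 0,"z": 0.1,"roll": 0}
    - {"x": 0,"y": 0,"z": 0.05,"roll": 0}
    - {"x": 0,"y": 0,"z": 0,"roll": 0}
    - {"x": 0,"y": 0,"z": 0,"roll": 0}

```text
clock: 12.65
tool_pos: [0.6349, -0.1446, 0.187]
orientation: [180.0, -0.1, 179.7]
force: [-2.4, 1.7, 5.6]
opening: 0.0127
```

```bash
cat > fm.py <<'E'
from plant import ctrl
import numpy as np
F=[]
for i in range(4):
    ctrl.snapshot("side"); o=ctrl.get_obs(); F.append(np.r_[o["force"],o["moment"],o["tool_pos"]*1000])
print(np.round(np.mean(F,0),2)); print(o["clock"],o["opening"])
E
python3 fm.py
```

```text
[-2.1400e+00  1.2200e+00  5.2200e+00  5.0000e-01  9.2000e-01  0.0000e+00
  6.3489e+02 -1.4454e+02  1.8703e+02]
12.85 0.01289353749288019
```

jog_arm:
  commands:
    - {"x": 0,"y": 0,"z": -0.06,"roll": 0}
    - {"x": 0.09,"y": 0,"z": 0,"roll": 0}
    - {"x": 0,"y": 0,"z": 0,"roll": 0}
    - {"x": 0,"y": 0,"z": 0,"roll": 0}

```text
clock: 13.25
tool_pos: [0.6347, -0.1445, 0.1872]
orientation: [180.0, 0.0, 179.7]
force: [1.5, 0.3, -1.3]
opening: 0.0128
```

```bash
python3 fm.py; python3 look.py seat side,280,380,130,250,6
```

```text
[ 1.8500e+00  3.1000e-01 -1.0900e+00  3.0000e-02 -7.9000e-01 -1.0000e-02
  6.3468e+02 -1.4454e+02  1.8721e+02]
13.45 0.012471530376250274
13.45 [ 0.63466413 -0.14454886  0.1872537 ] [1.79997280e+02 6.11127726e-04 1.79699574e+02] [ 2.03687541 -0.50458093 -0.51972653] 0.012471530376250274
```

View pics/seat_side.png

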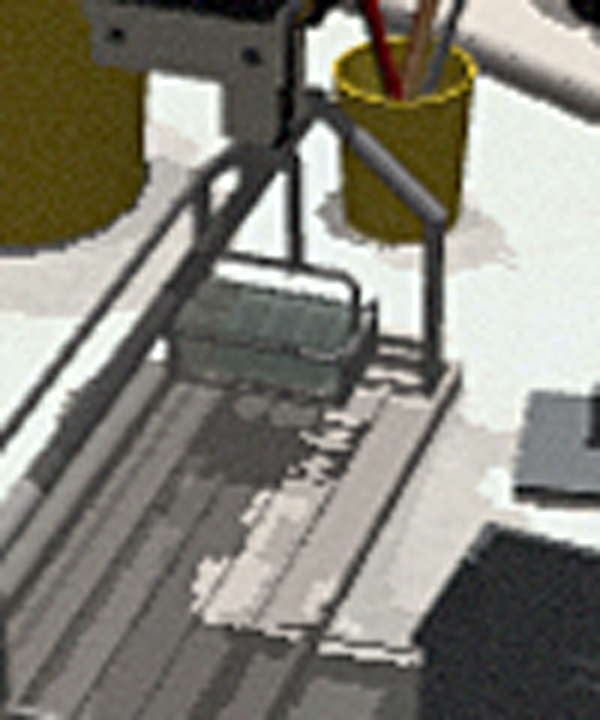

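jog_arm:
  commands:
    - {"x": -0.04,"y": 0.2,"z": 0,"roll": 0}
    - {"x": 0,"y": 0.4,"z": 0,"roll": 0}
    - {"x": 0,"y": 0.5,"z": 0,"roll": 0}
    - {"x": 0,"y": 0.5,"z": 0,"roll": 0}
    - {"x": 0,"y": 0.5,"z": 0,"roll": 0}
    - {"x": 0,"y": 0.5,"z": 0,"roll": 0}
    - {"x": 0,"y": 0.5,"z": 0,"roll": 0}
    - {"x": 0,"y": 0.5,"z": 0,"roll": 0}
    - {"x": 0,"y": 0.5,"z": 0,"roll": 0}
    - {"x": 0,"y": 0.5,"z": 0,"roll": 0}
    - {"x": 0,"y": 0.5,"z": 0,"roll": 0}
    - {"x": 0,"y": 0.3,"z": 0,"roll": 0}

```text
clock: 14.7
tool_pos: [0.6352, -0.0901, 0.1875]
orientation: [180.0, 0.0, 179.7]
force: [-0.4, 0.5, -1.5]
opening: 0.0129
```

```bash
python3 fm.py
```

```text
[ 7.1000e-01 -5.0000e-02 -2.4300e+00 -0.0000e+00 -5.0000e-02  1.0000e-02
  6.3526e+02 -9.0250e+01  1.8747e+02]
14.9 0.01272375001218818
```

jog_arm:
  commands:
    - {"x": 0,"y": 0.2,"z": 0.04,"roll": 0}
    - {"x": 0,"y": 0.4,"z": 0,"roll": 0}
    - {"x": 0,"y": 0.5,"z": 0,"roll": 0}
    - {"x": 0,"y": 0.5,"z": 0,"roll": 0}
    - {"x": 0,"y": 0.5,"z": 0,"roll": 0}
    - {"x": 0,"y": 0.5,"z": 0,"roll": 0}
    - {"x": 0,"y": 0.5,"z": 0,"roll": 0}
    - {"x": 0,"y": 0.5,"z": 0,"roll": 0}
    - {"x": 0,"y": 0.5,"z": 0,"roll": 0}
    - {"x": 0,"y": 0.5,"z": 0,"roll": 0}
    - {"x": 0,"y": 0.5,"z": 0,"roll": 0}
    - {"x": 0,"y": 0.5,"z": 0,"roll": 0}

```text
clock: 16.1
tool_pos: [0.6355, -0.0343, 0.1871]
orientation: [-180.0, -0.0, 179.7]
force: [-1.3, -2.9, 0.8]
opening: 0.0126
```

```bash
python3 fm.py
```

```text
[-3.0300e+00  2.1700e+00  2.3700e+00  6.7000e-01  1.1300e+00 -1.0000e-02
  6.3550e+02 -3.3590e+01  1.8708e+02]
16.3 0.012907597024012181
```

jog_arm:
  commands:
    - {"x": 0.04,"y": 0.2,"z": -0.02,"roll": 0}
    - {"x": 0,"y": 0.4,"z": 0,"roll": 0}
    - {"x": 0,"y": 0.5,"z": 0,"roll": 0}
    - {"x": 0,"y": 0.5,"z": 0,"roll": 0}
    - {"x": 0,"y": 0.5,"z": 0,"roll": 0}
    - {"x": 0,"y": 0.5,"z": 0,"roll": 0}
    - {"x": 0,"y": 0.5,"z": 0,"roll": 0}
    - {"x": 0,"y": 0.5,"z": 0,"roll": 0}
    - {"x": 0,"y": 0.5,"z": 0,"roll": 0}
    - {"x": 0,"y": 0.5,"z": 0,"roll": 0}
    - {"x": 0,"y": 0.3,"z": 0,"roll": 0}
    - {"x": 0,"y": 0.0,"z": 0,"roll": 0}

```text
clock: 17.5
tool_pos: [0.6355, 0.015, 0.1873]
orientation: [180.0, 0.0, 179.7]
force: [0.2, 0.1, -1.8]
opening: 0.0129
```

```bash
python3 fm.py
```

```text
[ 4.9000e-01  8.7000e-01 -1.0300e+00  2.7000e-01 -3.1000e-01 -0.0000e+00
  6.3546e+02  1.4620e+01  1.8728e+02]
17.7 0.012799983356414541
```

Excellent. 49.4 mm remain.

jog_arm:
  commands:
    - {"x": 0,"y": 0.2,"z": 0,"roll": 0}
    - {"x": 0,"y": 0.4,"z": 0,"roll": 0}
    - {"x": 0,"y": 0.5,"z": 0,"roll": 0}
    - {"x": 0,"y": 0.5,"z": 0,"roll": 0}
    - {"x": 0,"y": 0.5,"z": 0,"roll": 0}
    - {"x": 0,"y": 0.5,"z": 0,"roll": 0}
    - {"x": 0,"y": 0.5,"z": 0,"roll": 0}
    - {"x": 0,"y": 0.5,"z": 0,"roll": 0}
    - {"x": 0,"y": 0.5,"z": 0,"roll": 0}
    - {"x": 0,"y": 0.5,"z": 0,"roll": 0}
    - {"x": 0,"y": 0.3,"z": 0,"roll": 0}
    - {"x": 0,"y": 0.0,"z": 0,"roll": 0}

```text
clock: 18.9
tool_pos: [0.6357, 0.0641, 0.1872]
orientation: [180.0, 0.0, 179.7]
force: [1.3, 0.8, 0.1]
opening: 0.0128
```

```bash
python3 fm.py; python3 look.py at side,230,350,130,260,5 top,200,330,130,240,5
```

```text
[ 1.2500e+00  1.0200e+00 -8.1000e-01  3.9000e-01 -4.4000e-01 -3.0000e-02
  6.3571e+02  6.3780e+01  1.8726e+02]
19.1 0.012741545845986196
19.1 [0.63570026 0.06358914 0.1872537 ] [1.79976908e+02 1.11859444e-02 1.79700741e+02] [ 1.18357563  0.91761954 -0.70652684] 0.012741545845986196
```

View pics/at_side.png

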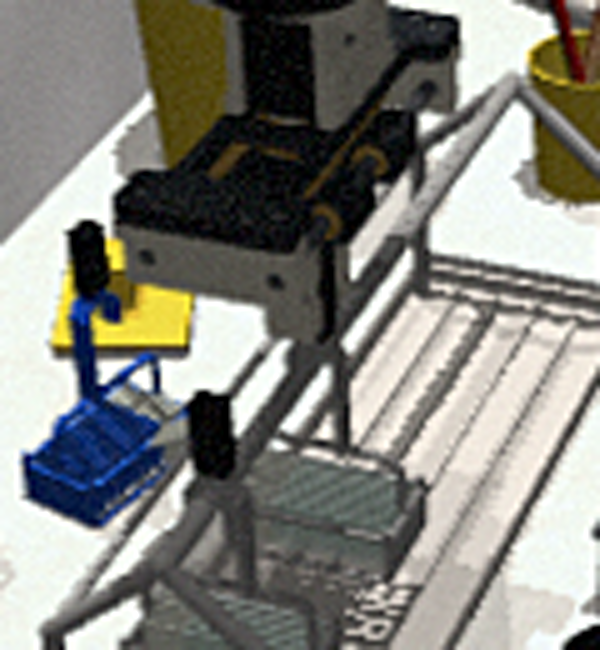

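View pics/at_top.png

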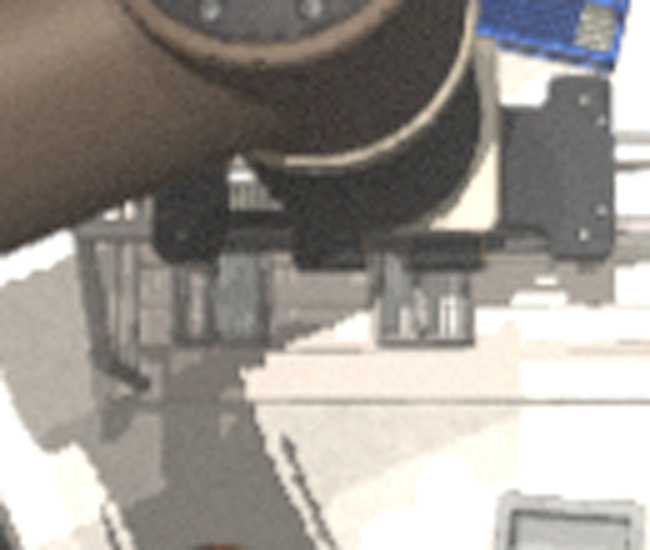

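Run:
```python
from fit import *
for z in(.047,.079): print(ray(C["top"],(284.7,198.5),z))
```

```text
[0.59342658 0.06146019 0.047     ]
[0.58885473 0.05895896 0.079     ]
```

jog_arm:
  commands:
    - {"x": 0,"y": 0,"z": 0.02,"roll": 0}
    - {"x": 0,"y": 0,"z": 0,"roll": 0}
    - {"x": 0,"y": 0,"z": 0,"roll": 0}
    - {"x": 0,"y": 0,"z": 0,"roll": 0}
    - {"x": 0,"y": 0,"z": 0,"roll": 0}
    - {"x": 0,"y": 0,"z": 0,"roll": 0}
  gripper: 4

```text
clock: 19.8
tool_pos: [0.6356, 0.0634, 0.187]
orientation: [-180.0, -0.0, 179.7]
force: [-0.4, 0.3, -0.4]
opening: 0.04
```

jog_arm:
  commands:
    - {"x": 0,"y": 0,"z": -0.5,"roll": 0}
    - {"x": 0,"y": 0,"z": -1,"roll": 0}
    - {"x": 0,"y": 0,"z": -1.5,"roll": 0}
    - {"x": 0,"y": 0,"z": -1.5,"roll": 0}
    - {"x": 0,"y": 0,"z": -1.5,"roll": 0}
    - {"x": 1,"y": -1,"z": -1,"roll": 0}
    - {"x": 3,"y": -3,"z": 0,"roll": 0}
    - {"x": 4,"y": -4,"z": 0,"roll": 0}
    - {"x": 4,"y": -4,"z": 0,"roll": 0}
    - {"x": 4,"y": -4,"z": 0,"roll": 0}
    - {"x": 1,"y": -3,"z": 0,"roll": 0}
    - {"x": 0,"y": -2,"z": 0,"roll": 0}

```text
clock: 21.0
tool_pos: [0.4761, -0.1337, 0.2585]
orientation: [180.0, 0.1, 179.7]
force: [-0.5, 0.6, 0.4]
opening: 0.0399
```

```bash
python3 look.py rel side,230,350,130,260,5 top,200,330,130,240,6
```

```text
21.0 [ 0.47606621 -0.13371255  0.25848541] [1.79981053e+02 1.18970480e-01 1.79658050e+02] [-0.50653143  0.5969247   0.40396919] 0.03987484984471943
```

View pics/rel_side.png

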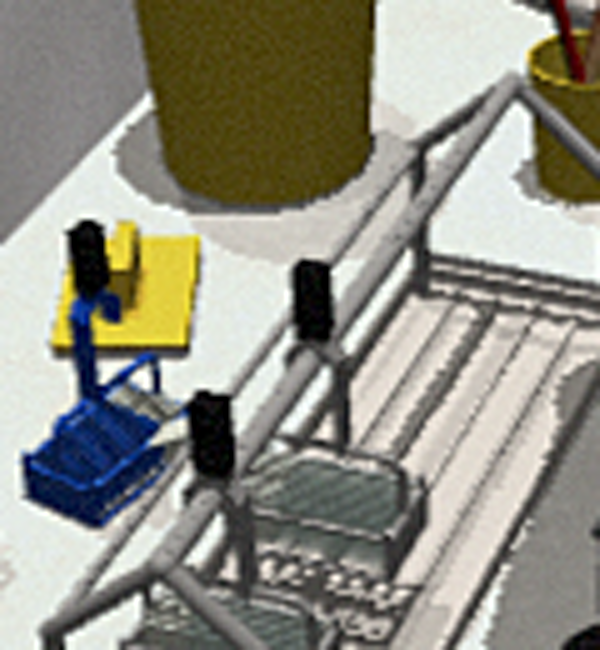

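View pics/rel_top.png

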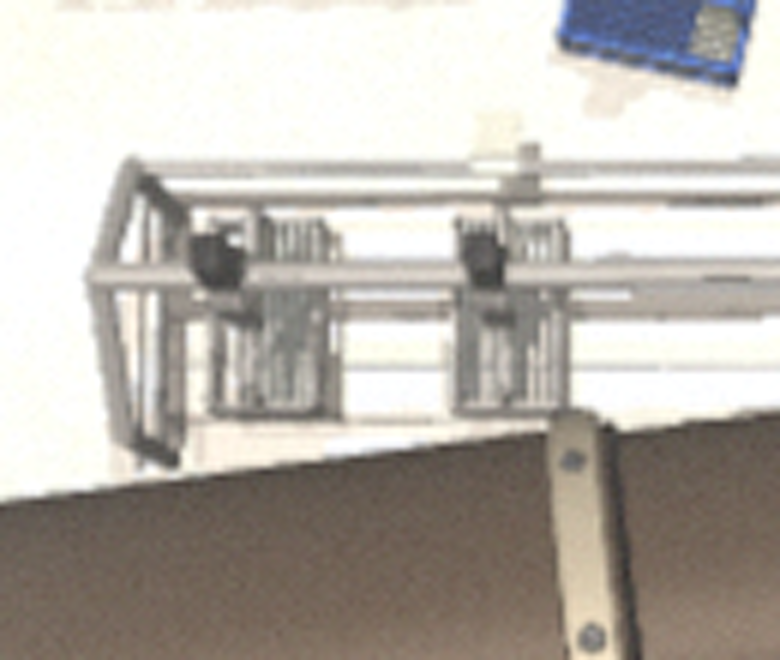

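```bash
cat > ov.py <<'E'
from fit import *
import sys
tag=sys.argv[1]; s0=float(sys.argv[2]); yaw=np.radians(float(sys.argv[3])); xo=float(sys.argv[4])
st=np.array([.6351,.0066]);a=np.radians(-.33)
def W2(p,P): 
    y=p[2];return np.array(P)@np.array([[np.cos(y),np.sin(y),0],[-np.sin(y),np.cos(y),0],[0,0,1]])+[p[0],p[1],0]
cx,cy=W2([*st,a],[[xo,s0,0]])[0][:2]; z0=.045; print(cx,cy)
p=[cx,cy,yaw+a]
fl=W2([*st,a],[[.056,.0574,.1]])[0]
segs=box(W2,p,.084,.048,z0,z0+.032)+box(W2,p,.016,.013,z0+.116,z0+.152)
segs+=[(W2([*st,a],[[.056,.0474,.1]])[0],W2([*st,a],[[.056,.0674,.1]])[0])]
for n,(x0,x1,y0,y1) in(("top",(240,330,140,205)),("side",(260,350,165,255))):
    im=np.load(f"pics/{tag}_{n}.npy"); im=np.clip(im[:,:,::-1]*1.5,0,255).astype(np.uint8)
    k=8; z=cv2.resize(im[y0:y1,x0:x1],None,fx=k,fy=k,interpolation=cv2.INTER_CUBIC)
    z=cv2.resize(z,None,fx=1,fy=1)
    for A,B in segs:
        u=(proj(C[n],[A,B])-[x0,y0]+.5)*k
        cv2.line(z,tuple(int(v*8) for v in u[0]),tuple(int(v*8) for v in u[1]),(0,200,0),1,cv2.LINE_AA,3)
    if z.shape[0]>600: z=z[:600]
    cv2.imwrite(f"pics/ov_{tag}_{n}.png",z)
E
python3 ov.py rel 0.0574 0 0
```

```text
0.635430598439091 0.06399904794220955
```

View pics/ov_rel_top.png

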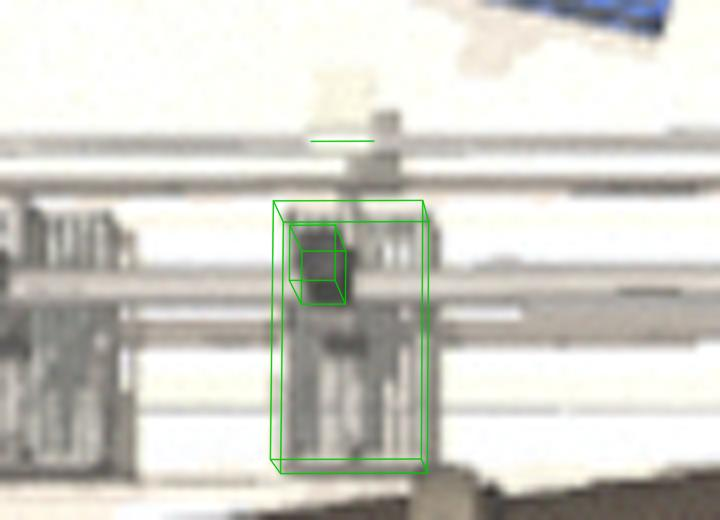

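View pics/ov_rel_side.png

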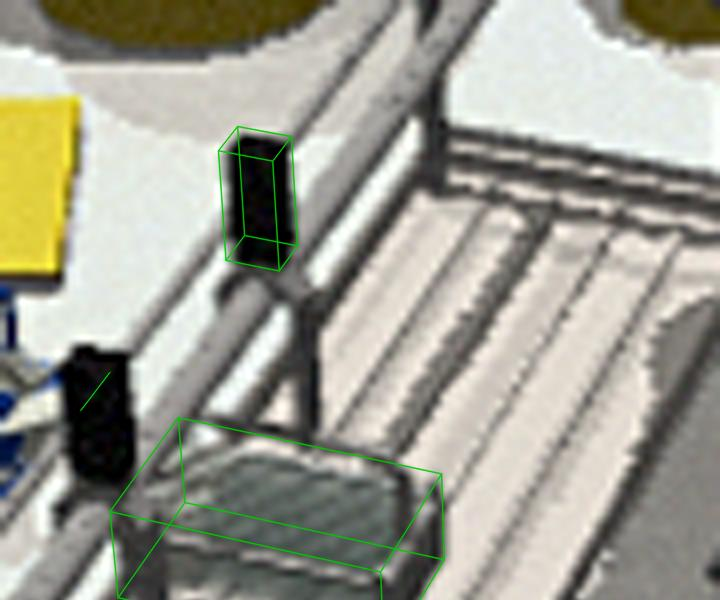

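```bash
python3 ov.py rel 0.0542 0 0
```

```text
0.6354121678640894 0.06079910101860205
```

View pics/ov_rel_top.png

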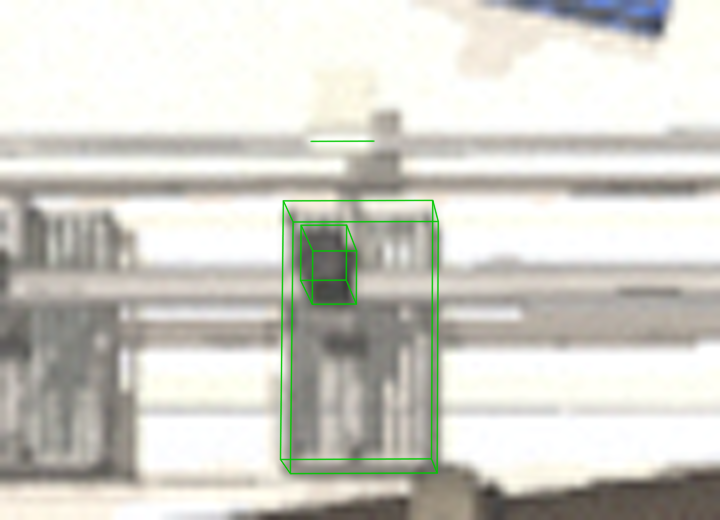

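jog_arm:
  commands:
    - {"x": 0,"y": 1,"z": 0,"roll": 0}
    - {"x": -1,"y": 2,"z": 0,"roll": 0}
    - {"x": -2,"y": 3,"z": 0,"roll": 0}
    - {"x": -3,"y": 3,"z": 0,"roll": 0}
    - {"x": -3,"y": 3,"z": 0,"roll": 0}
    - {"x": -3,"y": 3,"z": 0,"roll": 0}
    - {"x": -2,"y": 2,"z": 0,"roll": 0}
    - {"x": -1,"y": 1,"z": 0,"roll": 0}
    - {"x": -0.5,"y": 0.5,"z": 0,"roll": 0}
    - {"x": 0,"y": 0,"z": 0,"roll": 0}
    - {"x": 0,"y": 0,"z": 0,"roll": 0}

```text
clock: 22.2
tool_pos: [0.6338, 0.052, 0.2573]
orientation: [180.0, -0.0, 179.7]
force: [-0.3, -0.5, 0.5]
opening: 0.0403
```

jog_arm:
  commands:
    - {"x": -0.17,"y": 0.6,"z": 0,"roll": 0}
    - {"x": 0,"y": 0.55,"z": 0,"roll": 0}
    - {"x": 0,"y": 0,"z": 0,"roll": 0}
    - {"x": 0,"y": 0,"z": 1,"roll": 0}
    - {"x": 0,"y": 0,"z": 1.2,"roll": 0}
    - {"x": 0,"y": 0,"z": 0.8,"roll": 0}
    - {"x": 0,"y": 0,"z": 0,"roll": 0}

```text
clock: 22.9
tool_pos: [0.6353, 0.0635, 0.2248]
orientation: [-179.9, -0.2, 179.7]
force: [-0.4, -0.6, -0.1]
opening: 0.0399
```

jog_arm:
  commands:
    - {"x": 0,"y": 0,"z": 1,"roll": 0}
    - {"x": 0,"y": 0,"z": 1.2,"roll": 0}
    - {"x": 0,"y": 0,"z": 1,"roll": 0}
    - {"x": 0,"y": 0,"z": 0.6,"roll": 0}
    - {"x": 0,"y": 0,"z": 0,"roll": 0}
    - {"x": 0,"y": 0,"z": 0,"roll": 0}

```text
clock: 23.5
tool_pos: [0.6364, 0.0638, 0.1891]
orientation: [-180.0, 0.0, 179.7]
force: [0.2, -0.8, 1.1]
opening: 0.04
```

jog_arm:
  commands:
    - {"x": 0,"y": 0,"z": 0,"roll": 0}
    - {"x": 0,"y": 0,"z": 0,"roll": 0}
    - {"x": 0,"y": 0,"z": 0,"roll": 0}
    - {"x": 0,"y": 0,"z": 0,"roll": 0}
    - {"x": 0,"y": 0,"z": 0,"roll": 0}
    - {"x": 0,"y": 0,"z": 0,"roll": 0}
  gripper: 0

```text
clock: 24.1
tool_pos: [0.6364, 0.0637, 0.1893]
orientation: [-180.0, 0.0, 179.7]
force: [-0.5, -1.0, 1.7]
opening: 0.0126
```

```bash
python3 fm.py
```

```text
[-5.0000e-01 -1.0200e+00  2.1800e+00 -2.9000e-01  1.5000e-01 -0.0000e+00
  6.3636e+02  6.3770e+01  1.8930e+02]
24.3 0.012888258687667445
```

jog_arm:
  commands:
    - {"x": 0,"y": 0.1,"z": 0,"roll": 0}
    - {"x": 0,"y": 0.1,"z": 0,"roll": 0}
    - {"x": 0,"y": 0.08,"z": 0,"roll": 0}
    - {"x": 0,"y": 0,"z": 0,"roll": 0}
    - {"x": 0,"y": 0,"z": 0,"roll": 0}
    - {"x": 0,"y": 0,"z": 0,"roll": 0}

```text
clock: 24.9
tool_pos: [0.6363, 0.0663, 0.1893]
orientation: [-180.0, 0.0, 179.7]
force: [-0.1, -5.8, 4.4]
opening: 0.0128
```

```bash
python3 fm.py
```

```text
[ 3.4000e-01 -5.2400e+00  3.4000e+00 -2.0500e+00 -2.0000e-02  0.0000e+00
  6.3635e+02  6.6300e+01  1.8925e+02]
25.1 0.012945098786160174
```

jog_arm:
  commands:
    - {"x": 0,"y": 0,"z": -0.06,"roll": 0}
    - {"x": 0,"y": 0,"z": 0,"roll": 0}
    - {"x": 0,"y": 0,"z": 0,"roll": 0}

```text
clock: 25.4
tool_pos: [0.6363, 0.0671, 0.1894]
orientation: [180.0, -0.0, 179.7]
force: [0.2, -0.1, 0.2]
opening: 0.0129
```

```bash
python3 fm.py
```

```text
[ 1.2200e+00 -6.0000e-01 -6.1000e-01 -1.8000e-01 -4.2000e-01 -0.0000e+00
  6.3629e+02  6.7100e+01  1.8939e+02]
25.6 0.012337051916111003
```

jog_arm:
  commands:
    - {"x": 0,"y": -0.03,"z": 0,"roll": 0}
    - {"x": 0,"y": 0,"z": 0,"roll": 0}
    - {"x": 0,"y": 0,"z": 0,"roll": 0}

```text
clock: 25.9
tool_pos: [0.6362, 0.0665, 0.1895]
orientation: [180.0, -0.0, 179.7]
force: [0.8, 0.1, -1.7]
opening: 0.013
```

jog_arm:
  commands:
    - {"x": 0,"y": 0,"z": 0,"roll": 0}
    - {"x": 0,"y": 0,"z": 0,"roll": 0}
    - {"x": 0,"y": 0,"z": 0,"roll": 0}
    - {"x": 0,"y": 0,"z": 0,"roll": 0}
    - {"x": 0,"y": 0,"z": 0,"roll": 0}
  gripper: 4

```text
clock: 26.4
tool_pos: [0.6362, 0.0663, 0.1897]
orientation: [180.0, -0.0, 179.7]
force: [-0.1, -0.1, -0.0]
opening: 0.0396
```

jog_arm:
  commands:
    - {"x": 0,"y": 0,"z": -0.5,"roll": 0}
    - {"x": 0,"y": 0,"z": -1,"roll": 0}
    - {"x": 0,"y": 0,"z": -1.5,"roll": 0}
    - {"x": 0,"y": 0,"z": -1.5,"roll": 0}
    - {"x": 0,"y": 0,"z": -1.5,"roll": 0}
    - {"x": 1,"y": -1,"z": -1,"roll": 0}
    - {"x": 3,"y": -3,"z": 0,"roll": -0.05}
    - {"x": 3,"y": -4.5,"z": 0,"roll": -0.05}
    - {"x": 3,"y": -4.5,"z": 0,"roll": -0.05}
    - {"x": 3,"y": -4.5,"z": 0,"roll": -0.03}
    - {"x": 2,"y": -4,"z": 0,"roll": 0}
    - {"x": 1,"y": -3,"z": 0,"roll": 0}

```text
clock: 27.6
tool_pos: [0.5055, -0.1819, 0.2609]
orientation: [-180.0, 0.1, -170.0]
force: [1.1, 0.2, -0.3]
opening: 0.0398
```

```bash
python3 look.py rel2 side,230,420,130,270,4 top,200,400,130,280,4; python3 ov.py rel2 .0574 0 0
```

```text
27.6 [ 0.50549287 -0.18188039  0.26092541] [-1.79984956e+02  7.95065786e-02 -1.70028618e+02] [ 1.0987891   0.19531483 -0.26048185] 0.039771546411689465
0.635430598439091 0.06399904794220955
```

View pics/ov_rel2_top.png

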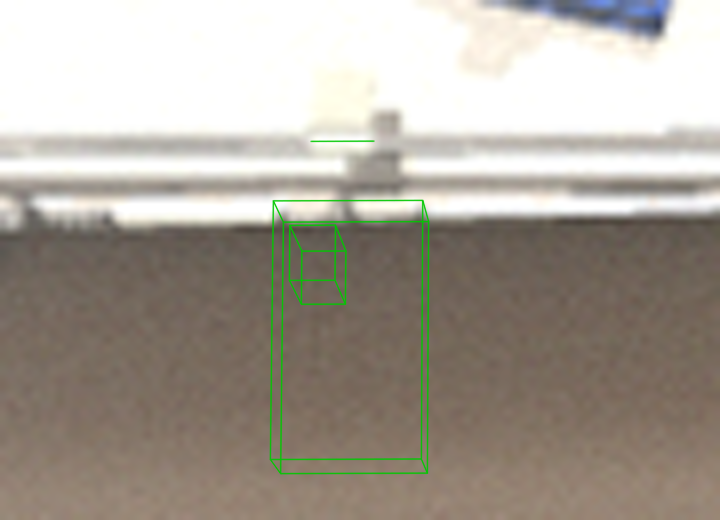

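View pics/rel2_side.png

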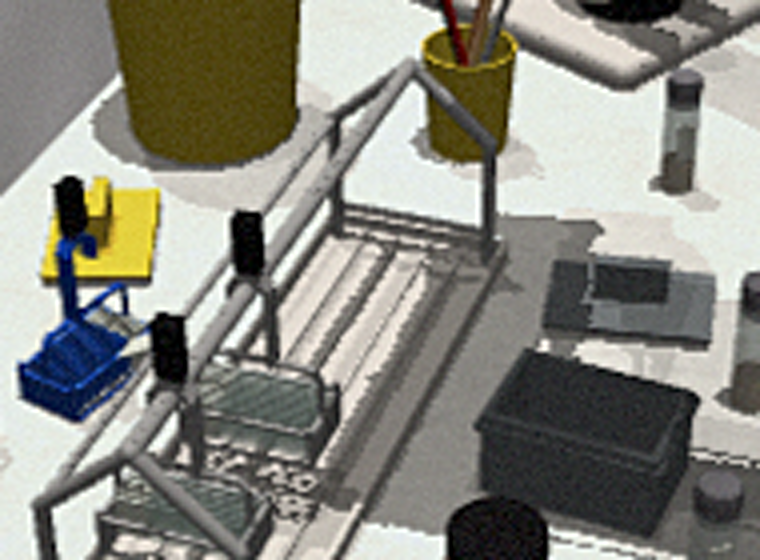

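View pics/rel2_top.png

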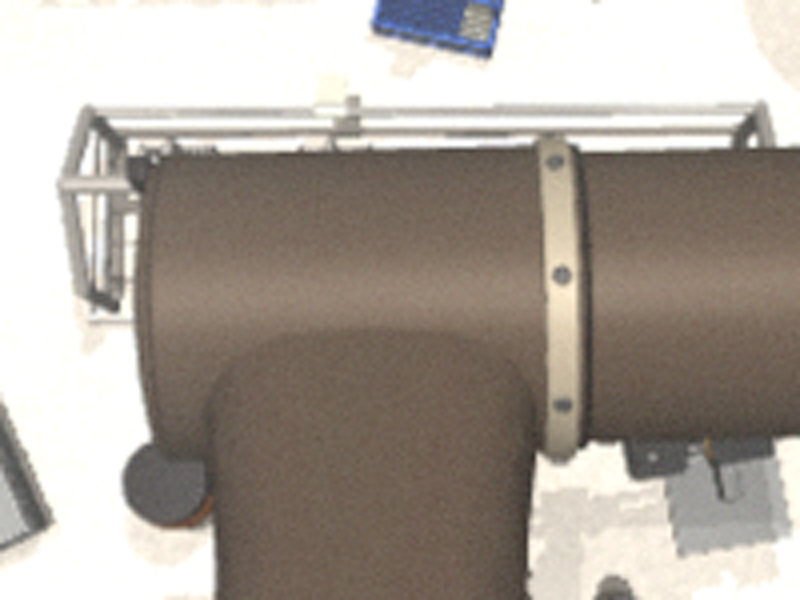

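jog_arm:
  commands:
    - {"x": 1,"y": 0.1,"z": 1,"roll": 0}
    - {"x": 1.5,"y": 0.14,"z": 2,"roll": 0}
    - {"x": 1,"y": 0,"z": 2,"roll": 0}
    - {"x": 0,"y": 0,"z": 3,"roll": 0}
    - {"x": 0,"y": 0,"z": 3,"roll": 0}
    - {"x": 0,"y": 0,"z": 3,"roll": 0}
    - {"x": 0,"y": 0,"z": 2,"roll": 0}
    - {"x": 0,"y": 0,"z": 1,"roll": 0}
    - {"x": 0,"y": 0,"z": 0,"roll": 0}
    - {"x": 0,"y": 0,"z": 0,"roll": 0}

```text
clock: 28.7
tool_pos: [0.4734, -0.1833, 0.0906]
orientation: [-180.0, 0.1, -170.0]
force: [-0.2, -0.3, -0.6]
opening: 0.04
```

```bash
python3 look.py lid1 side,330,450,120,250,6
python3 - <<'E'
from h import *
import pickle
C,D=pickle.load(open("s0.pkl","rb"))
E
```

```text
28.7 [ 0.47344555 -0.183302    0.09059625] [-1.79975270e+02  5.48989353e-02 -1.69957905e+02] [-0.18216744 -0.27181918 -0.58837507] 0.040006668882439186
```

View pics/lid1_side.png

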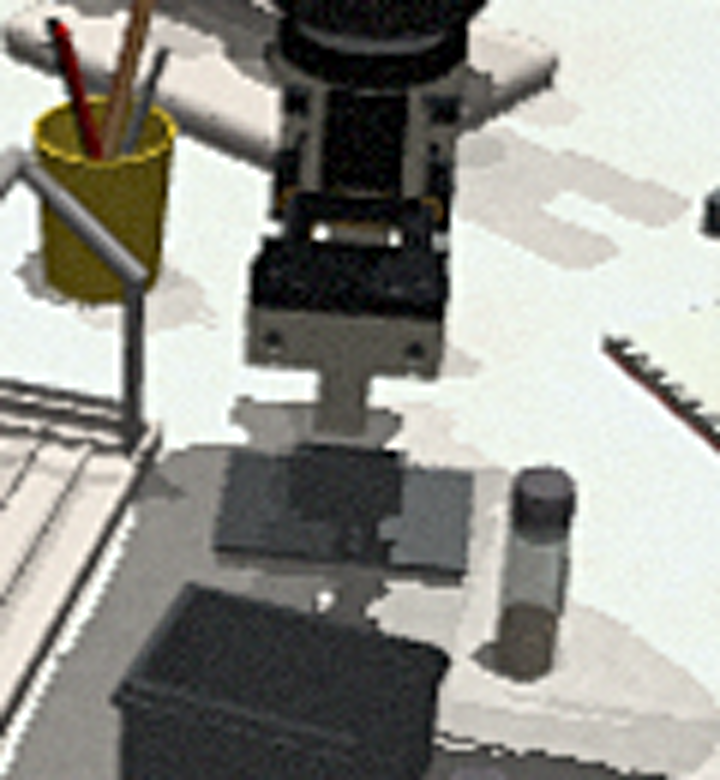

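jog_arm:
  commands:
    - {"x": 0.33,"y": -0.18,"z": 0,"roll": 0}
    - {"x": 0,"y": 0,"z": 1,"roll": 0}
    - {"x": 0,"y": 0,"z": 1.5,"roll": 0}
    - {"x": 0,"y": 0,"z": 1.5,"roll": 0}
    - {"x": 0,"y": 0,"z": 1,"roll": 0}
    - {"x": 0,"y": 0,"z": 0.4,"roll": 0}
    - {"x": 0,"y": 0,"z": 0,"roll": 0}
    - {"x": 0,"y": 0,"z": 0,"roll": 0}

```text
clock: 29.55
tool_pos: [0.4703, -0.1857, 0.036]
orientation: [-180.0, 0.0, -170.0]
force: [-0.2, -0.6, 0.9]
opening: 0.04
```

jog_arm:
  commands:
    - {"x": 0,"y": 0,"z": 0,"roll": 0}
    - {"x": 0,"y": 0,"z": 0,"roll": 0}
    - {"x": 0,"y": 0,"z": 0,"roll": 0}
    - {"x": 0,"y": 0,"z": 0,"roll": 0}
    - {"x": 0,"y": 0,"z": 0,"roll": 0}
    - {"x": 0,"y": 0,"z": 0,"roll": 0}
  gripper: 0

```text
clock: 30.15
tool_pos: [0.47, -0.1857, 0.0358]
orientation: [-180.0, 0.0, -170.0]
force: [0.4, -0.2, 3.2]
opening: 0.0122
```

```bash
python3 fm.py;python3 look.py top2 top,200,400,130,280,4
python3 - <<'E'
from fit import *
import numpy as np
im=np.load("pics/top2_top.npy")
E
```

```text
[-1.1900e+00  6.9000e-01  4.2200e+00  3.4000e-01  3.1000e-01  4.0000e-02
  4.7003e+02 -1.8567e+02  3.5850e+01]
30.35 0.011665665110470208
30.35 [ 0.47003999 -0.18567785  0.03586124] [-1.79995586e+02  1.32650766e-02 -1.69977764e+02] [-0.77435112  0.39764101  5.76383496] 0.011665665110470208
```

View pics/top2_top.png

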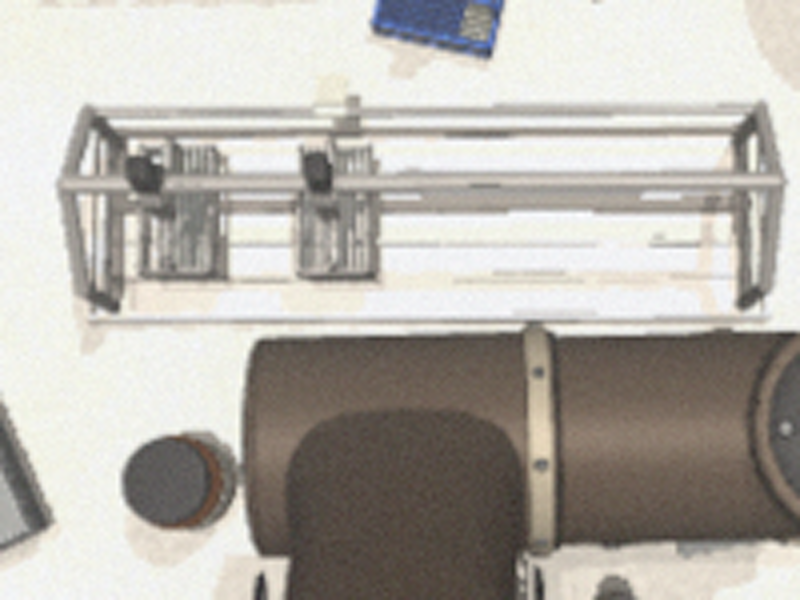

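```bash
cp pics/rel2_side.npy pics/top2_side.npy; python3 ov.py top2 .0574 0 0
```

```text
0.635430598439091 0.06399904794220955
```

View pics/ov_top2_top.png

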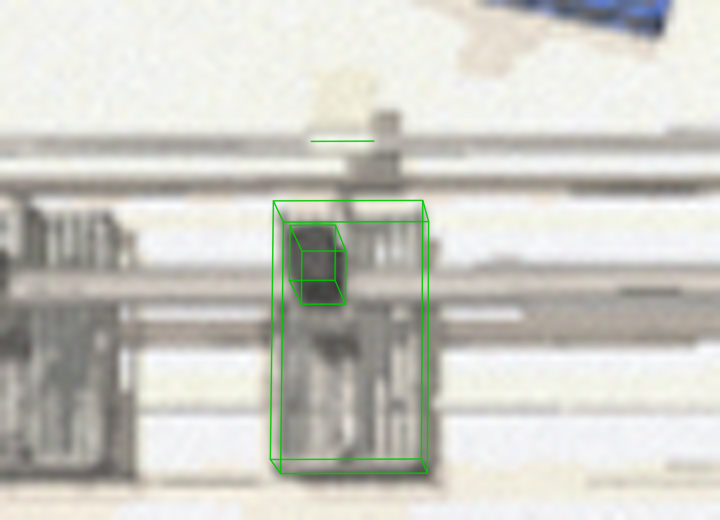

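jog_arm:
  commands:
    - {"x": 0,"y": 0,"z": -0.4,"roll": 0}
    - {"x": 0,"y": 0,"z": -1,"roll": 0}
    - {"x": 0,"y": 0,"z": -1.5,"roll": 0}
    - {"x": 0,"y": 0,"z": -2,"roll": 0}
    - {"x": 0,"y": 0,"z": -2,"roll": 0}
    - {"x": 0,"y": 0,"z": -2,"roll": 0}
    - {"x": 0,"y": 0,"z": -2,"roll": 0}
    - {"x": 0,"y": 0,"z": -1.5,"roll": 0.06}
    - {"x": 0,"y": 0,"z": 0,"roll": 0.07}
    - {"x": 0,"y": 0,"z": 0,"roll": 0.07}
    - {"x": 0,"y": 0,"z": 0,"roll": 0.065}
    - {"x": 0,"y": 0,"z": 0,"roll": 0}

```text
clock: 31.6
tool_pos: [0.4698, -0.1857, 0.1602]
orientation: [180.0, 0.0, 174.8]
force: [0.6, 1.0, -0.5]
opening: 0.0118
```

```bash
python3 fm.py; python3 look.py dish2 side,330,450,120,280,4 top,270,370,200,300,6
```

```text
[-1.3000e-01  1.0000e-02 -1.5300e+00 -3.0000e-02  0.0000e+00  1.0000e-02
  4.6983e+02 -1.8569e+02  1.5994e+02]
31.8 0.011755256057077187
31.8 [ 0.46985838 -0.18568841  0.15981635] [1.79998033e+02 3.59095889e-03 1.74913898e+02] [ 0.27969454 -0.26506865 -1.99359082] 0.011755256057077187
```

View pics/dish2_side.png

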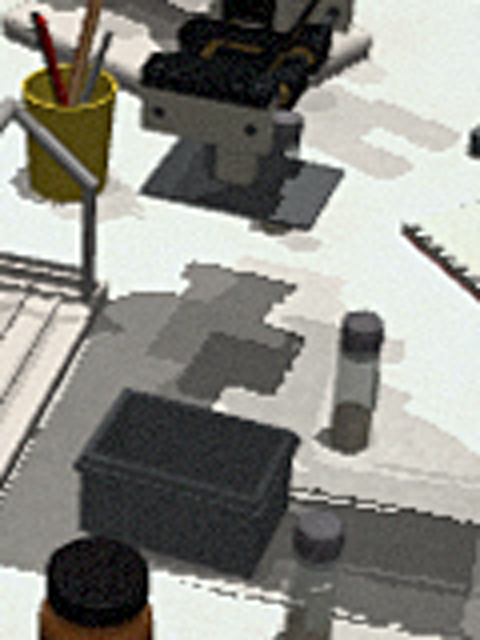

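View pics/dish2_top.png

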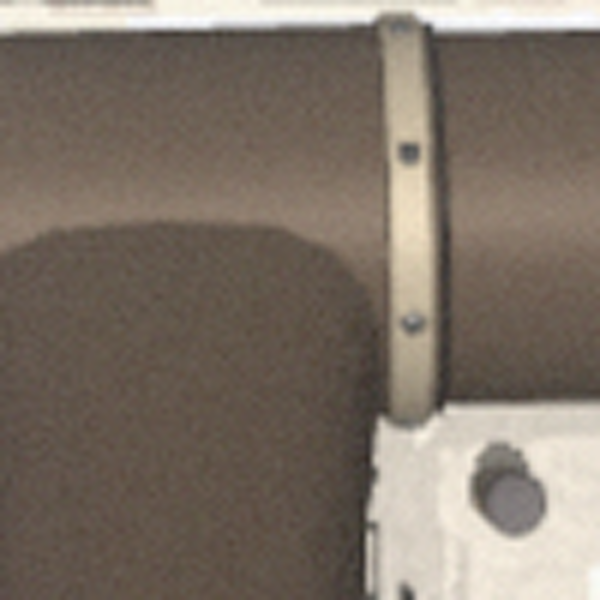

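jog_arm:
  commands:
    - {"x": 0.2,"y": 0.7,"z": 0,"roll": 0}
    - {"x": 0.3,"y": 1.4,"z": 0,"roll": 0}
    - {"x": 0.4,"y": 2.2,"z": 0,"roll": 0}
    - {"x": 0.4,"y": 2.4,"z": 0,"roll": 0}
    - {"x": 0.4,"y": 2.4,"z": 0,"roll": 0}
    - {"x": 0.4,"y": 2.4,"z": 0,"roll": 0}
    - {"x": 0.4,"y": 2.4,"z": 0,"roll": 0}
    - {"x": 0.3,"y": 1.8,"z": 0,"roll": 0}
    - {"x": 0.2,"y": 1.1,"z": 0,"roll": 0}
    - {"x": 0,"y": 0.7,"z": 0,"roll": 0}
    - {"x": 0,"y": 0,"z": 0,"roll": 0}
    - {"x": 0,"y": 0,"z": 0,"roll": 0}

```text
clock: 33.1
tool_pos: [0.4558, -0.0089, 0.1596]
orientation: [-180.0, -0.0, 174.8]
force: [0.1, -0.3, -1.3]
opening: 0.0117
```

jog_arm:
  commands:
    - {"x": 0,"y": 0,"z": 0.6,"roll": 0}
    - {"x": 0,"y": 0,"z": 1.2,"roll": 0}
    - {"x": 0,"y": 0,"z": 1.2,"roll": 0}
    - {"x": 0,"y": 0,"z": 0.9,"roll": 0}
    - {"x": 0,"y": 0,"z": 0.5,"roll": 0}
    - {"x": 0,"y": 0,"z": 0,"roll": 0}
    - {"x": 0,"y": 0,"z": 0,"roll": 0}

```text
clock: 33.8
tool_pos: [0.456, -0.0088, 0.1158]
orientation: [-180.0, 0.0, 174.8]
force: [-0.1, 0.7, -0.4]
opening: 0.0121
```

```bash
python3 look.py hov side,330,430,170,280,7 top,270,350,200,300,6
python3 - <<'E'
from fit import *
# lid pts predicted
def W2(p,P): 
    y=p[2];return np.array(P)@np.array([[np.cos(y),np.sin(y),0],[-np.sin(y),np.cos(y),0],[0,0,1]])+[p[0],p[1],0]
o=ctrl.get_obs(); t=o["tool_pos"]; print(t)
im=np.load("pics/hov_side.npy"); im=np.clip(im[:,:,::-1]*2,0,255).astype(np.uint8)
k=8;x0,y0=335,185
z=cv2.resize(im[y0:y0+75,x0:x0+90],None,fx=k,fy=k,interpolation=cv2.INTER_CUBIC); z0=z.copy()
zl=t[2]-.036
yl=np.radians(o["orientation"][2]-180)
segs=box(W2,[t[0],t[1],yl],.112,.076,zl+.006,zl+.011)
segs2=box(W2,[.4554,-.0087,np.radians(-5.14)],.108,.072,0,.058)
for S,c in((segs,(0,200,0)),(segs2,(0,0,255))):
  for A,B in S:
    u=(proj(C["side"],[A,B])-[x0,y0]+.5)*k
    cv2.line(z,tuple(int(v*8) for v in u[0]),tuple(int(v*8) for v in u[1]),c,1,cv2.LINE_AA,3)
cv2.imwrite("pics/ovhov.png",z)
cv2.imwrite("pics/hovz.png",z0)
E
```

```text
33.8 [ 0.45601766 -0.00878683  0.11582864] [-1.79993696e+02  7.64563153e-03  1.74828571e+02] [-0.09616092  0.72442133 -0.4468844 ] 0.012127352693043913
[ 0.45617287 -0.00859852  0.1160867 ]
```

View pics/ovhov.png

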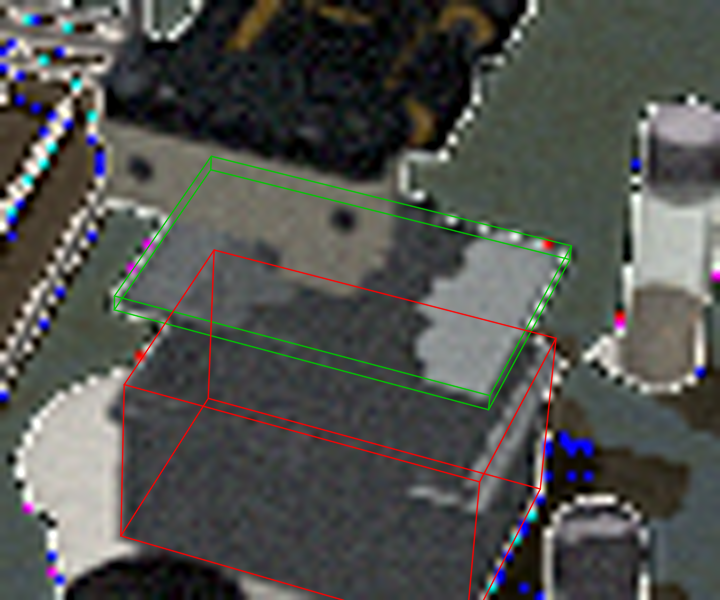

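View pics/hovz.png

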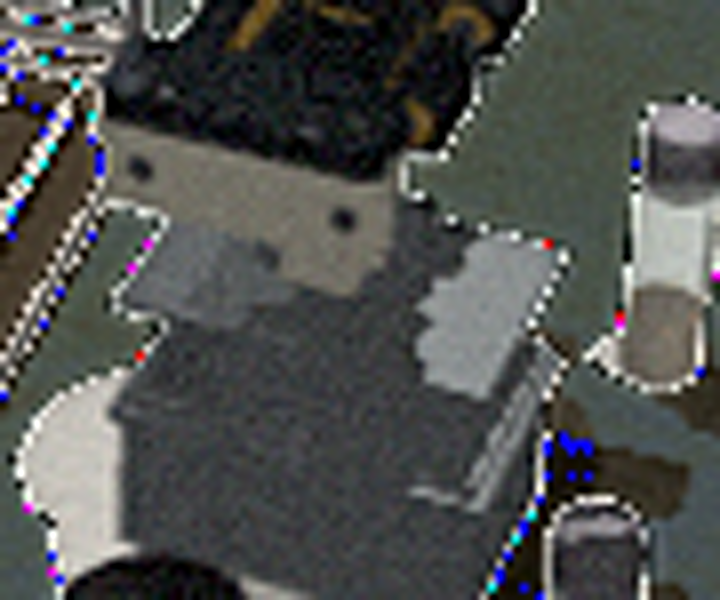

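View pics/hov_top.png

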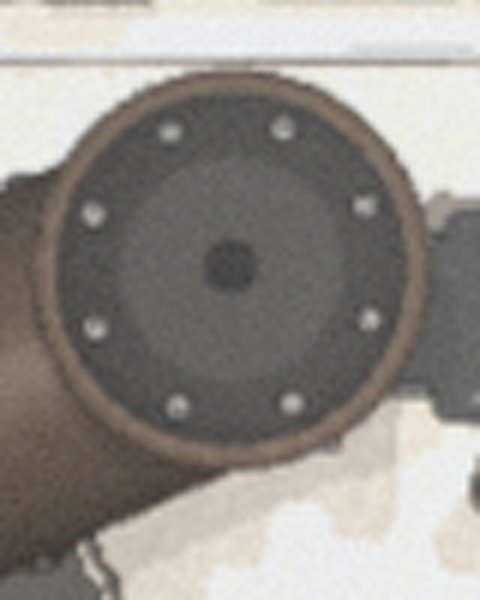

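Run:
```python
from fit import *
print(ray(C["top"],(312.5,250.95),.054),ray(C["top"],(312.3,251.4),.056))
def W2(p,P): 
    y=p[2];return np.array(P)@np.array([[np.cos(y),np.sin(y),0],[-np.sin(y),np.cos(y),0],[0,0,1]])+[p[0],p[1],0]
im=np.load("pics/dish2_side.npy")[:,:,::-1].astype(float); im=np.clip((im-20)*2.2,0,255).astype(np.uint8)
k=9;x0,y0=340,210
z=cv2.resize(im[y0:y0+62,x0:x0+80],None,fx=k,fy=k,interpolation=cv2.INTER_CUBIC)
cv2.imwrite("pics/dsz.png",z)
for S,c in((box(W2,[.4554,-.0087,np.radians(-5.14)],.108,.072,0,.058),(0,0,255)),(box(W2,[.4554,-.0087,np.radians(-5.14)],.098,.062,.058,.058),(0,255,255))):
  for A,B in S:
    u=(proj(C["side"],[A,B])-[x0,y0]+.5)*k
    cv2.line(z,tuple(int(v*8) for v in u[0]),tuple(int(v*8) for v in u[1]),c,1,cv2.LINE_AA,3)
cv2.imwrite("pics/dszo.png",z)
```

```text
[ 0.45657791 -0.01024165  0.054     ] [ 0.45540523 -0.00975177  0.056     ]
```

View pics/dsz.png

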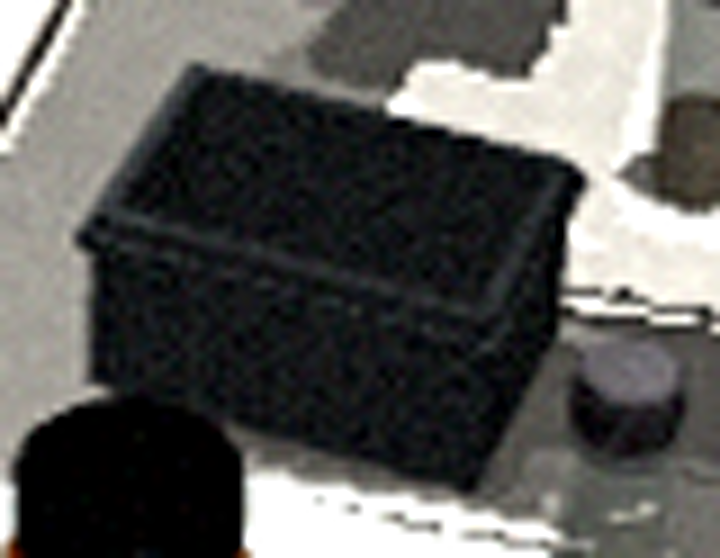

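View pics/dszo.png

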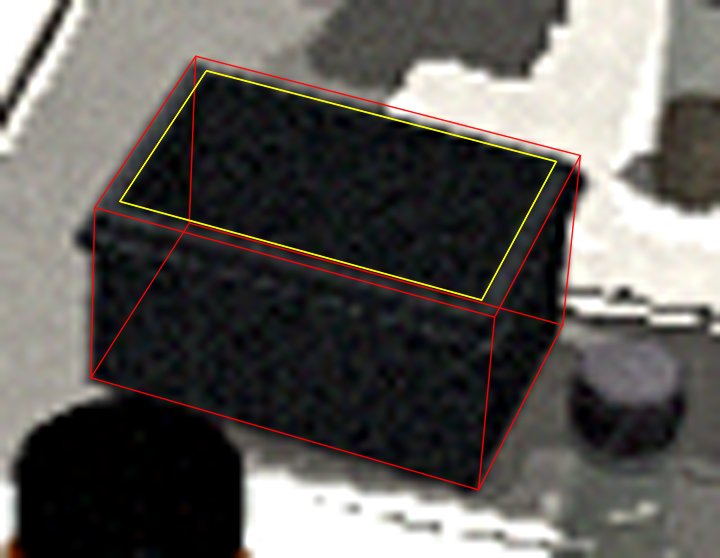

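jog_arm:
  commands:
    - {"x": 0,"y": 0.1,"z": 0.4,"roll": 0}
    - {"x": 0,"y": 0,"z": 0.6,"roll": 0}
    - {"x": 0,"y": 0,"z": 0.6,"roll": 0}
    - {"x": 0,"y": 0,"z": 0.3,"roll": 0}
    - {"x": 0,"y": 0,"z": 0,"roll": 0}
    - {"x": 0,"y": 0,"z": 0,"roll": 0}

```text
clock: 34.5
tool_pos: [0.4559, -0.0077, 0.0966]
orientation: [-180.0, -0.0, 174.8]
force: [-0.1, 0.6, -1.2]
opening: 0.0116
```

jog_arm:
  commands:
    - {"x": 0,"y": 0,"z": 0.15,"roll": 0}
    - {"x": 0,"y": 0,"z": 0.15,"roll": 0}
    - {"x": 0,"y": 0,"z": 0.1,"roll": 0}
    - {"x": 0,"y": 0,"z": 0,"roll": 0}
    - {"x": 0,"y": 0,"z": 0,"roll": 0}

```text
clock: 35.0
tool_pos: [0.4559, -0.0077, 0.0927]
orientation: [180.0, 0.0, 174.8]
force: [-0.6, -0.2, -0.9]
opening: 0.0117
```

```bash
python3 fm.py
```

```text
[ 2.0000e-02 -1.1000e-01 -1.6400e+00 -3.0000e-02 -6.0000e-02  4.0000e-02
  4.5594e+02 -7.6800e+00  9.2720e+01]
35.2 0.011409269930263734
```

jog_arm:
  commands:
    - {"x": 0,"y": 0,"z": 0.1,"roll": 0}
    - {"x": 0,"y": 0,"z": 0.1,"roll": 0}
    - {"x": 0,"y": 0,"z": 0.1,"roll": 0}
    - {"x": 0,"y": 0,"z": 0,"roll": 0}
    - {"x": 0,"y": 0,"z": 0,"roll": 0}

```text
clock: 35.7
tool_pos: [0.4559, -0.0077, 0.0896]
orientation: [-180.0, -0.0, 174.8]
force: [0.3, 0.7, -1.4]
opening: 0.0119
```

```bash
python3 fm.py
```

```text
[-2.3000e-01 -1.0000e-02 -1.2200e+00 -4.0000e-02 -1.0000e-02 -1.0000e-02
  4.5593e+02 -7.6800e+00  8.9670e+01]
35.9 0.011779989231188701
```

jog_arm:
  commands:
    - {"x": 0,"y": 0,"z": 0.1,"roll": 0}
    - {"x": 0,"y": 0,"z": 0.07,"roll": 0}
    - {"x": 0,"y": 0,"z": 0,"roll": 0}
    - {"x": 0,"y": 0,"z": 0,"roll": 0}

```text
clock: 36.3
tool_pos: [0.4559, -0.0077, 0.0879]
orientation: [-180.0, -0.0, 174.8]
force: [-0.0, 0.0, -1.4]
opening: 0.0118
```

```bash
python3 fm.py
```

```text
[ 1.7000e-01 -7.0000e-02 -1.3800e+00 -3.0000e-02 -1.0000e-02  1.0000e-02
  4.5588e+02 -7.7100e+00  8.7940e+01]
36.5 0.011702264739026707
```

jog_arm:
  commands:
    - {"x": 0,"y": 0,"z": 0.1,"roll": 0}
    - {"x": 0,"y": 0,"z": 0.05,"roll": 0}
    - {"x": 0,"y": 0,"z": 0,"roll": 0}
    - {"x": 0,"y": 0,"z": 0,"roll": 0}

```text
clock: 36.9
tool_pos: [0.456, -0.0077, 0.0878]
orientation: [-180.0, 0.0, 174.9]
force: [-7.2, 1.6, 18.7]
opening: 0.0119
```

```bash
python3 fm.py;python3 look.py seated side,330,430,190,280,7
```

```text
[-7.6300e+00  1.5000e+00  1.8340e+01  5.7000e-01  2.6800e+00 -4.0000e-02
  4.5599e+02 -7.6900e+00  8.7810e+01]
37.1 0.011954993607715401
37.1 [ 0.45599304 -0.00769956  0.08781081] [-1.79995861e+02  3.39169790e-02  1.74864014e+02] [-7.13446962  0.91534042 18.32482041] 0.011954993607715401
```

View pics/seated_side.png

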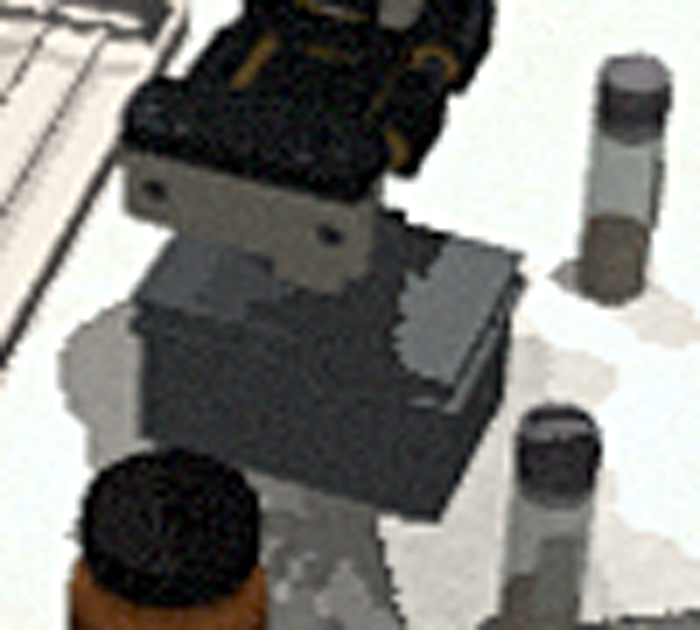

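jog_arm:
  commands:
    - {"x": 0,"y": 0,"z": -0.13,"roll": 0}
    - {"x": 0,"y": 0,"z": 0,"roll": 0}
    - {"x": 0,"y": 0,"z": 0,"roll": 0}

```text
clock: 37.45
tool_pos: [0.456, -0.0076, 0.0879]
orientation: [180.0, 0.0, 174.8]
force: [0.0, -0.2, 3.0]
opening: 0.0118
```

jog_arm:
  commands:
    - {"x": 0,"y": 0,"z": 0,"roll": 0}
    - {"x": 0,"y": 0,"z": 0,"roll": 0}
    - {"x": 0,"y": 0,"z": 0,"roll": 0}
    - {"x": 0,"y": 0,"z": 0,"roll": 0}
    - {"x": 0,"y": 0,"z": 0,"roll": 0}
  gripper: 4

```text
clock: 37.95
tool_pos: [0.4559, -0.0077, 0.0877]
orientation: [-180.0, -0.0, 174.8]
force: [-0.5, -0.6, 0.0]
opening: 0.0391
```

jog_arm:
  commands:
    - {"x": 0,"y": 0,"z": -0.5,"roll": 0}
    - {"x": 0,"y": 0,"z": -1,"roll": 0}
    - {"x": 0,"y": 0,"z": -2,"roll": 0}
    - {"x": 0,"y": 0,"z": -3,"roll": 0}
    - {"x": 0,"y": 0,"z": -3,"roll": 0}
    - {"x": 0,"y": 0,"z": -3,"roll": 0}
    - {"x": 0,"y": 0,"z": -2,"roll": 0}
    - {"x": 0,"y": -2,"z": -1,"roll": 0}
    - {"x": 0,"y": -4,"z": 0,"roll": 0}
    - {"x": 0,"y": -4,"z": 0,"roll": 0}
    - {"x": 0,"y": -4,"z": 0,"roll": 0}
    - {"x": 0,"y": -4,"z": 0,"roll": 0}

```text
clock: 39.15
tool_pos: [0.4393, -0.1884, 0.2441]
orientation: [180.0, 0.1, 174.9]
force: [1.6, 0.5, -0.0]
opening: 0.04
```

jog_arm:
  commands:
    - {"x": 0,"y": -4,"z": 0,"roll": 0}
    - {"x": 0,"y": -4,"z": 0,"roll": 0}
    - {"x": 0,"y": -4,"z": 0,"roll": 0}
    - {"x": 0,"y": -4,"z": 0,"roll": 0}
    - {"x": 0,"y": -4,"z": 0,"roll": 0}
    - {"x": 0,"y": -4,"z": 0,"roll": 0}
    - {"x": 0,"y": -3,"z": 0,"roll": 0}
    - {"x": 0,"y": -3,"z": 0,"roll": 0}
    - {"x": 0,"y": -1,"z": 0,"roll": 0}
    - {"x": 0,"y": 0,"z": 0,"roll": 0}
    - {"x": 0,"y": 0,"z": 0,"roll": 0}

```text
clock: 40.25
tool_pos: [0.4116, -0.4953, 0.2431]
orientation: [180.0, 0.0, 174.8]
force: [-0.1, 0.2, -0.1]
opening: 0.0399
```

```bash
python3 look.py end side,230,430,130,280,4 top,205,405,140,280,4; python3 ov.py end .0574 0 0
```

```text
40.25 [ 0.41162693 -0.49526291  0.24308854] [1.79988807e+02 4.13577634e-03 1.74809375e+02] [-0.13281277  0.2343724  -0.13171551] 0.039875907020556656
0.635430598439091 0.06399904794220955
```

View pics/end_side.png

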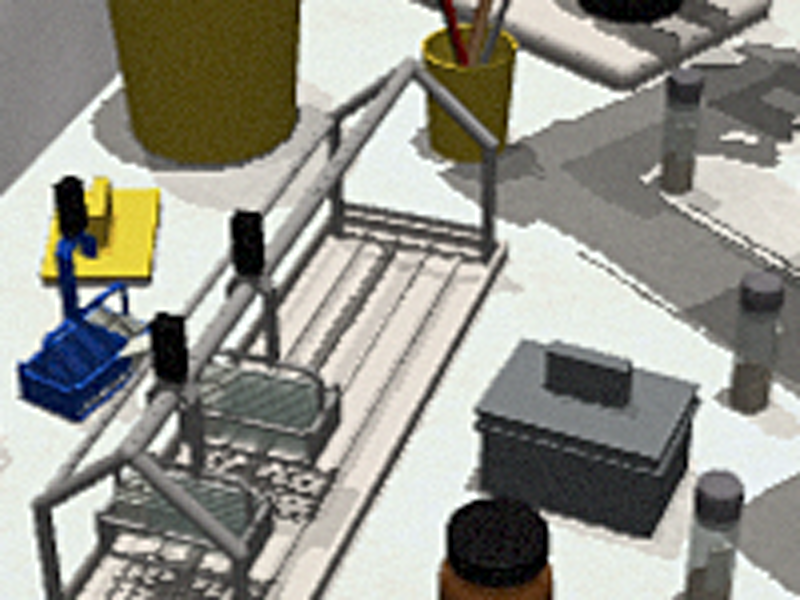

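View pics/end_top.png

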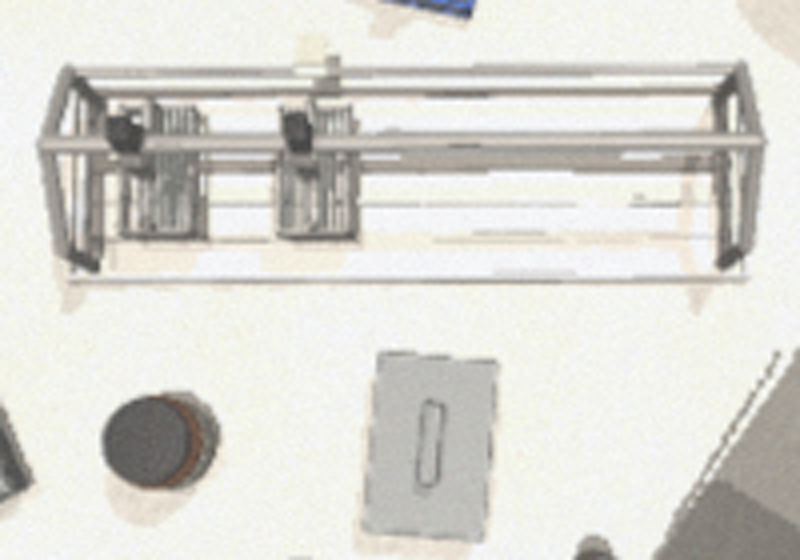

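View pics/ov_end_top.png

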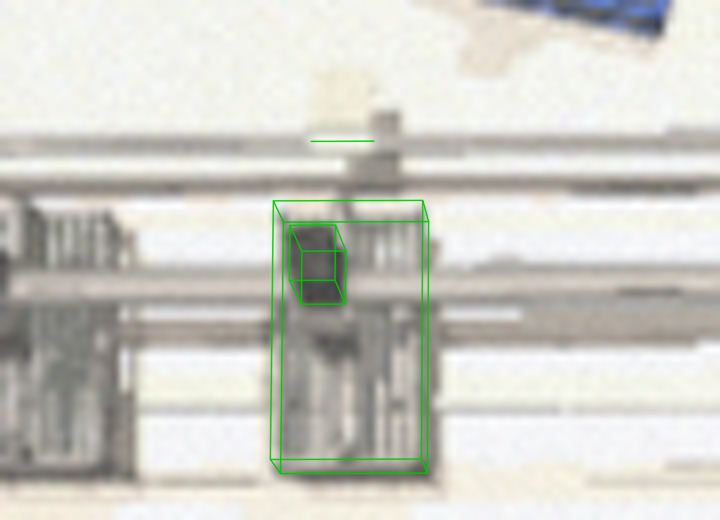

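```bash
python3 -c "
from plant import ctrl
print(ctrl.close_job())"
```

```text
the job is handed in; nothing more can be done
None
```

The carrier hangs on the rail in line with the flag, and the dish is closed with its lid. I handed the job in at about 40 s on the robot's clock.

**What I did:** I lifted the carrier out of the dish and hooked it over the rail about 150 mm from the middle, towards the empty end. I then slid it along with light contact until it reached the flag. My first release left it about 3 mm short, so I gripped it again and slid it the remaining 3 mm on the rail without unhooking it. After that I picked up the grey lid, lowered it onto the dish and moved the arm clear.

**Last checks:**
- **Carrier:** in the final top picture it hangs square to the rail, within about 1 mm of the flag's centre line.
- **Lid:** it met the dish at the expected seated height with no contact before that, and it lies flat in both pictures.
- **Other things:** the hung carrier and the dish show no movement that I can see. The jar and the vials also look undisturbed.

**What disagreed or stood out:**
- The top camera and the arm differed by about 3 mm in y at the rail. I aligned the carrier to the flag within the camera picture, where that error cancels.
- The dish has a small lip not in its description, which had thrown off my first fit of its position, so I corrected for it before lowering the lid.
- The 3 mm correction met a brief sideways drag of about 5 N.
- Seating the lid pressed with about 18 N for a moment before I let go.

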